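# Load the sample mixer and toggle the hold-down clamp shut

## Robot

A 6-joint arm with a two-finger parallel gripper is mounted at the origin on the work surface. World frame = base frame: x ahead of the robot, y to its left, z up, the work surface at z = 0. Lengths are in mm, angles in rad, forces in N, time in s.
With the tool pointing down it reaches from about 275 to 750 mm from the base axis. Payload 10.2 kg.
Tool frame: the origin (TCP) lies at the very end of the fingers, on their centre line; the grasp point (between the pads) lies 19 mm behind it; z points along the fingers, y is the line along which they close (so a half turn about z gives the same grasp; the last joint's range is limited). The gripper opens to 85 mm and grips with 20 to 120 N. Pads are 22 mm wide; open, the fingers measure 114 mm over their backs; the gripper's body (76 mm by 85 mm) begins 54 mm behind the grasp point. The pads swing forward as they close: fully open they stand 13 mm farther back than shut.
Start: joints at [-1.353, 0.313, 1.498, -0, 1.331, -0.223], TCP at [223.987, -474.827, 231.294] pointing down, gripper open.
Joint ranges: [-2.94, 2.94], [-0.97, 2.17], [0.19, 2.56], [-1.23, 4.37], [0.02, 3.11], [-2.88, 2.88]. Speed limits (rad/s): [2.39, 2.39, 3.01, 3.14, 3.14, 3.14].

## Interface

Orientations are given as a unit quaternion [w, x, y, z].
In Python, from plant import ctrl, optics gives the robot as it stands. The module is installed in compiled form; this text tells all that it offers.
- The arm moves only by the tool servo_tool, never from a script. Its argument "motion" is a list of rows, each a list of 7 numbers: the finger opening in m, from 0 to 0.0854, then the shift along the tool's x, y, z in m, then the turn, a rotation vector about the tool's x, y, z in degrees. In form: [[fingers, tx, ty, tz, rx, ry, rz], ...]. A call has 1 to 10 rows; each row shifts and turns the commanded pose from where the row before left it, along the tool's axes as they then stand; what a row does not reach is not made up. A row lasts 1/10 s, in which the tool goes at most 50 mm and 8.59 degrees, less where a joint would pass 70% of its speed; a pose out of reach is approached as far as the arm can. A call is refused whole if a number of a shift passes 0.05 or a number of a turn 8.59, either way. A call with a gripper value outside its range is refused whole. The fingers move at their own pace and stop on an object; "newtons" is the grip in N (left out, the last holds). Time passes only in rows, so rows that do not move let the fingers close. It gives the time, the measured TCP pose, the force, the opening and the grip force at its end, in the units of the state.
- ctrl.get_obs(): the state, without advancing time (a new reading comes with each control period).
- optics.read_camera(name): name is "scene" or "top"; returns a dict with "color" (480x640x3 uint8, red, green, blue), "camera_matrix" (3x3 intrinsics, pixels), "R" (3x3) and "t" (3): a world point X has camera coordinates R X + t. Camera axes: x right, y down, z forward; pixel columns grow to the right and rows downward; lengths in mm; the calibration is good to about 2 mm. A picture is of the moment at which its call begins. There is no depth.
- ctrl.sign_off(): hands the job in; it is judged then, once.
The state is a dict: "time_s": time; "joints": joint angles; "dq": joint speeds; "joint_torque": joint torques, N m; "position": TCP position; "tool_rot": TCP orientation; "wrist_force": force on the tool from outside, world axes, zero at the start; "wrist_torque": the same for the moment, N m; "opening": finger opening in mm; "grasp_force": force on a finger pad.
Only numpy, scipy, OpenCV 4.12 (cv2) and the standard library are available. Lean on these libraries where they do the work, as an engineer would, in place of code of your own. Each camera call takes 0.05 s, during which the arm holds its last target. There are 200 camera calls.

## Task

Load the bench mixer: swing its toggle clamp back open, take the metal cover plate off the tray, and stand every sample pot that stands about on the bench upright in the tray, one to a compartment. Then lay the cover plate back square and centred on the tray's two end walls, push the clamp handle down past its dead point so that the pad holds the plate down, and only then flip the start lever fully over. Knock nothing over.

Things in the scene. Friction and masses are not known exactly. Their poses are not given: they have to be found in the camera images.
- mixer: Low white mixer housing, 290 (x) by 330 (y) by 60 mm high, fixed to the bench. Origin on the bench under the tray's centre; it spans x -145..145, y -55..275. On top: the aluminium tray at the origin (compartments in a row along x), the steel toggle clamp on the tray's +y side, the start lever at x -105, y 190. Yaw up to 0.2 rad.
- tray (a point): Centre of the tray floor, 68 mm above the bench, axes as the mixer's. Four 42 mm square compartments along x, at x -69, -23, 23, 69: dividers 4 mm thick, 22 mm high; rims 12 mm high along the long sides (y +-26, 4 mm thick). The end walls (x +-92..102, 76 mm wide in y) rise 47 mm above the floor; the cover plate lies on them.
- slot0 (a point): Centre of the floor of tray compartment 0, 68 mm above the bench.
- slot1 (a point): Centre of the floor of tray compartment 1, 68 mm above the bench.
- slot2 (a point): Centre of the floor of tray compartment 2, 68 mm above the bench.
- slot3 (a point): Centre of the floor of tray compartment 3, 68 mm above the bench.
- plate: Loose aluminium cover plate 212 x 60 x 8 mm, 250 g, long axis x; origin at the centre of its underside. Starts on the tray's end walls, its long axis along the tray, held down by the clamp; nothing else locates it. Origin is 47 mm above tray when it lies in place. Can be gripped across its 60 mm width.
- clamp_pad: Black rubber clamp pad, 24 mm across, sprung on the arm's end (8 mm of travel; presses with about 8 N when clamped); origin at the centre of its lower face. Clamped, it presses on the middle of the plate. Open, the arm stands upright on the +y side, tip 270 mm above the bench, pad 90 mm or more to +y of the tray's centre line.
- clamp (a joint): Clamp handle angle, rad: 0 = level, at its stop, clamped (start); it rises as it grows; 1.3 = open, arm upright or a little past. Dead point at 0.09: below it the squeezed pad drives the handle to its stop, above it the pad pushes it back up. Friction otherwise keeps it where it is left. About 5 N up or down at the grip takes it over the dead point.
- clamp_pivot (a point): Axis of the handle's hinge, 168 mm above the bench; the hinge axis is the mixer's x. The level handle points along the mixer's +y.
- handle_grip (a point): Grip point on the handle's axis, 100 mm from the pivot: round black rubber sleeve 18 mm across, from 55 to 135 mm from the pivot, clear below and around. Can be pinched from above across the mixer's x and led along its arc; a hard pinch resists the turning of the sleeve between the fingers and can slip off, so grip lightly and afresh every 0.4 rad or so.
- start (a joint): Start lever, rad: 0 = off, leaning to the mixer's -x; 1.0 = on, leaning to +x. It stays where it is left and moves with about 1 N.
- start_tip (a point): Centre of the black ball (26 mm across) on the start lever's tip, 60 mm from its hinge axis, which is along the mixer's y, 82 mm above the bench. The ball moves in an arc 0.5 rad either side of upright.
- pot0: Round sample pot with white screw lid, 38 mm across, 42 mm high, 50 g, all alike; origin at the centre of its underside. Stands on the bench to the robot's right; two to four of them are there (None if absent).
- pot1: Round sample pot with white screw lid, 38 mm across, 42 mm high, 50 g, all alike; origin at the centre of its underside. Stands on the bench to the robot's right; two to four of them are there (None if absent).
- pot2: Round sample pot with white screw lid, 38 mm across, 42 mm high, 50 g, all alike; origin at the centre of its underside. Stands on the bench to the robot's right; two to four of them are there (None if absent).
- pot3: Round sample pot with white screw lid, 38 mm across, 42 mm high, 50 g, all alike; origin at the centre of its underside. Stands on the bench to the robot's right; two to four of them are there (None if absent).
- mat: Black rubber mat 230 (its x) x 90 x 3 mm fixed on the bench beside the mixer, bare: a clear place to lay the plate meanwhile (not demanded). Origin at the centre of its underside.
- bung: Bystander: small rubber bung 26 mm across, 16 mm high, among the pots; not part of the job. Origin under its centre.
- reagent: Bystander: amber bottle 68 mm across, 140 mm high, must not be knocked over. Origin under its centre.
- beaker: Bystander: glass beaker 70 mm across, 85 mm high, must not be knocked over. Origin under its centre.
There are look-alikes about, which are no part of the job. There is more than one size of the plate; the one meant has the size given above.

How it is judged:
By the outcome, as a careful person would: the job done as asked, in the order asked, and still so for the second after the job is handed in, with the robot touching nothing.
Of pot0, pot1, pot2, pot3 only 2 to 4 are there at a start; the rules pass over those that are not, and their reading is None.
At some moment in a run one of pot0, pot1, pot2, pot3 may be knocked a few centimetres aside while the robot is not near it.
It also fails if it takes over 210 s, if anything falls off the work surface, if the arm or the gripper's body presses on something with over 40 N, if the wrist force passes 120 N, or if a joint passes its speed limit or range.

## Working session

There is one attempt and no reset: what is moved stays moved. The work goes in short steps, Python scripts to look and compute and a tool call to move; the robot and the scene stay as the last step left them, time stands still between calls to the robot, and variables do not carry over. Pictures are saved under pics/ and viewed, at most 14 in all, crops included, and the job is handed in when it is done.

Besides the shell and the picture viewer there is one more tool, called by a JSON object that holds its "op" and its "data". servo_tool: Moves the arm, as the interface text tells. Its arguments: {"type":"object","properties":{"motion":{"type":"array","items":{"type":"array","items":{"type":"number"}}},"newtons":{"type":"number"}},"required":["motion"]}

```bash
mkdir -p pics; cat > h.py <<'E'
import numpy as np, cv2
from plant import ctrl, optics
from scipy.spatial.transform import Rotation as R
def cam(n): 
    d=optics.read_camera(n); return d
def save(d,name,box=None,s=1):
    im=d['color'][:,:,::-1]
    if box: im=im[box[1]:box[3],box[0]:box[2]]
    if s!=1: im=cv2.resize(im,None,fx=s,fy=s,interpolation=cv2.INTER_CUBIC)
    cv2.imwrite('pics/'+name+'.png',im)
def pix(d,X):
    c=np.asarray(d['R'])@np.asarray(X,float)+np.ravel(d['t']); p=np.asarray(d['camera_matrix'])@c; return p[:2]/p[2]
def ray(d,uv,z):
    Rm=np.asarray(d['R']);t=np.ravel(d['t']);K=np.asarray(d['camera_matrix'])
    v=Rm.T@np.linalg.inv(K)@np.array([uv[0],uv[1],1.]); o=-Rm.T@t
    return o+v*(z-o[2])/v[2]
def tri(d1,u1,d2,u2):
    A=[];b=[]
    for d,u in((d1,u1),(d2,u2)):
        o=ray(d,u,0);v=ray(d,u,100)-o;v/=np.linalg.norm(v);P=np.eye(3)-np.outer(v,v);A.append(P);b.append(P@o)
    return np.linalg.lstsq(np.vstack(A),np.hstack(b),rcond=None)[0]
def st():
    o=ctrl.get_obs(); q=np.array(o['tool_rot']); M=R.from_quat(q[[1,2,3,0]]).as_matrix(); return o,np.array(o['position']),M
E
python3 - <<'E'
from h import *
for n in('top','scene'):
    d=cam(n); save(d,n+'0'); print(n,np.round(np.array(d['R']),3).tolist(),np.round(-np.array(d['R']).T@np.ravel(d['t'])),d['camera_matrix'][0][0])
o,p,M=st();print(o,M.round(3))
E
```

```text
top [[0.012, -1.0, 0.005], [-0.982, -0.013, -0.188], [0.188, -0.002, -0.982]] [ 259.  -21. 1387.] 617.1056459875304
scene [[0.366, 0.931, 0.007], [0.791, -0.308, -0.529], [-0.49, 0.199, -0.849]] [1069. -250. 1107.] 615.1190628694021
{'time_s': 0.1, 'joints': array([-1.35341129e+00,  3.13398818e-01,  1.49835992e+00,  3.54176597e-06,
        1.33102382e+00, -2.23397728e-01]), 'dq': array([ 0.00128949, -0.00192625, -0.00397879, -0.00028603,  0.00015618,
        0.00066197]), 'joint_torque': array([ 2.47824064e-03, -4.12897825e+01, -2.60143340e+01, -2.42811320e-04,
        3.01084030e-03,  2.43204641e-05]), 'position': array([ 223.92887708, -474.58843803,  230.79031772]), 'tool_rot': array([-5.94943288e-04,  9.75811883e-01,  2.18611104e-01,  3.50859047e-06]), 'wrist_force': array([0.38803791, 0.30355134, 0.46365074]), 'wrist_torque': array([ 0.01196405, -0.01046842,  0.02797421]), 'grasp_force': 0.0, 'opening': 85.55379079638126} [[ 0.904  0.427 -0.   ]
 [ 0.427 -0.904  0.001]
 [ 0.    -0.001 -1.   ]]
```

View pics/top0.png

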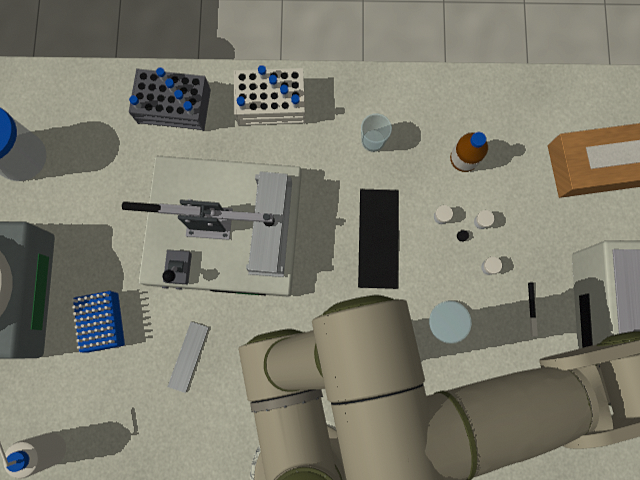

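View pics/scene0.png

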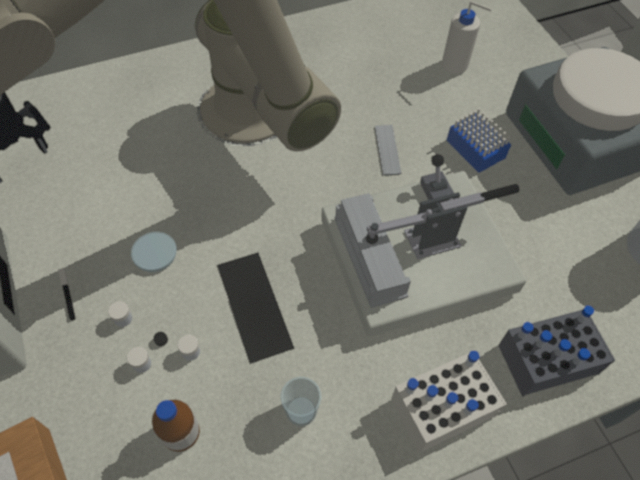

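The top view shows the mixer at the left, with its housing corners at about (157,156), (300,167), (292,295) and (140,286). The plate is at (268,223) and the clamp handle tip at (125,206). Three pots stand at (444,213), (485,218) and (492,265), the bung is at (463,236), and the mat is at (379,238). I'll zoom in on the mixer.

```bash
python3 - <<'E'
from h import *
d=cam('top'); save(d,'topm',(115,140,315,310),4)
s=cam('scene'); save(s,'scm',(320,140,540,330),3.5)
hsv=cv2.cvtColor(d['color'],cv2.COLOR_RGB2HSV)
# pots: white lids
g=d['color'].min(2); reg=np.zeros_like(g);reg[190:290,410:520]=1
m=((g>205)*reg).astype(np.uint8)
n,l,stt,c=cv2.connectedComponentsWithStats(m)
for i in range(1,n):
    if stt[i,4]>60: print('pot',stt[i],c[i],ray(d,c[i],42).round(1))
def blob(m):
    n,l,a,c=cv2.connectedComponentsWithStats(m.astype(np.uint8));i=1+np.argmax(a[1:,4]);cs,_=cv2.findContours((l==i).astype(np.uint8),0,2);return cv2.minAreaRect(cs[0]),c[i],a[i]
mm=(d['color'].max(2)<45);r=np.zeros_like(mm);r[180:300,350:410]=1
b=blob(mm&r);print('mat',b[0],ray(d,b[0][0],3).round(1),[ray(d,q,3).round(0)[:2].tolist() for q in cv2.boxPoints(b[0])])
# petri
for uv in((300,167),(157,156),(292,295),(140,286)): print(ray(d,uv,60).round(1))
E
```

```text
mat ((378.49951171875, 238.52272033691406), (39.194427490234375, 98.27008056640625), 1.301952600479126) [ 516.2 -154.7    3. ] [[404.0, -107.0], [632.0, -112.0], [631.0, -203.0], [403.0, -196.0]]
[665.9  25.5  60. ]
[687.3 346.3  60. ]
[379.8  37.5  60. ]
[395.1 364.9  60. ]
```

View pics/topm.png

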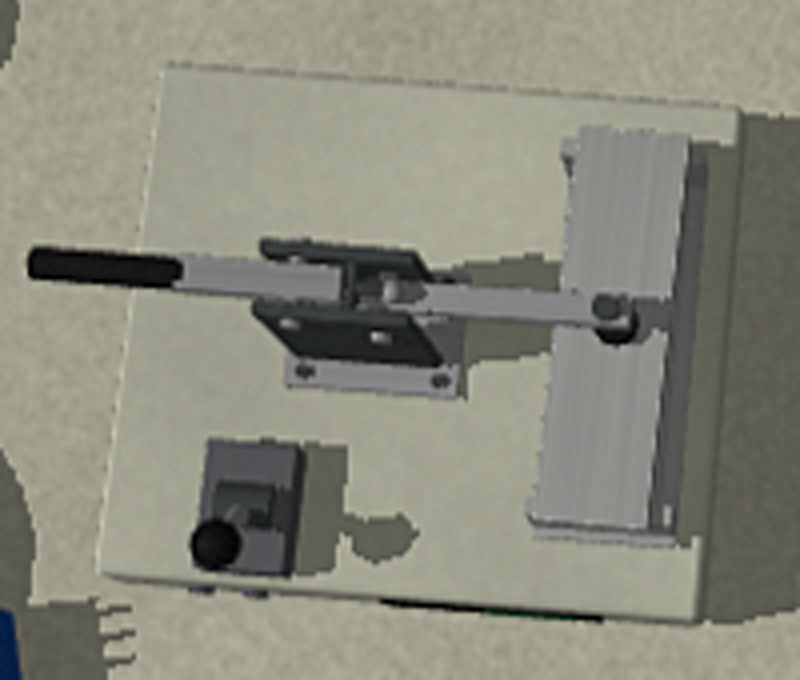

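View pics/scm.png

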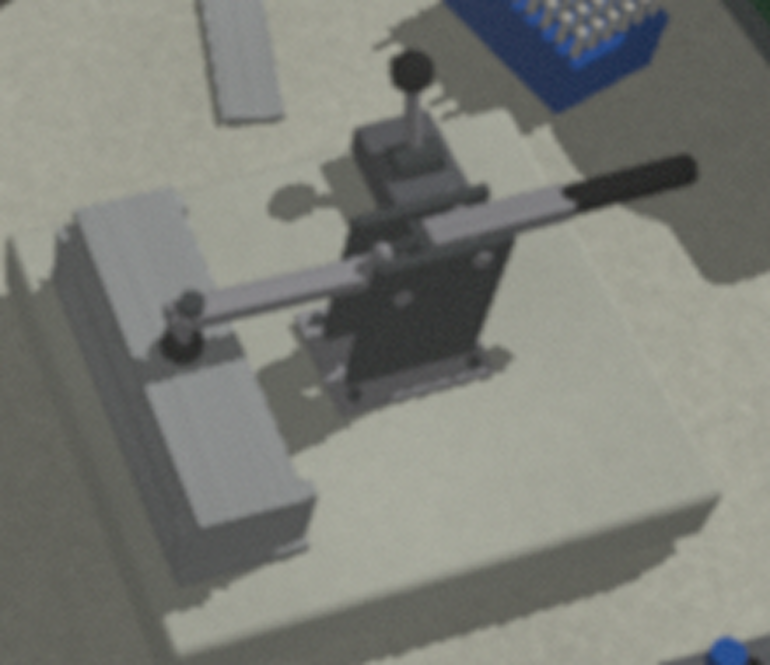

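```bash
python3 - <<'E'
from h import *
d=cam('top'); s=cam('scene')
T=lambda u:np.array(u)/4+[115,140]; S=lambda u:np.array(u)/3.5+[320,140]
print('housing',[ray(d,T(u),60).round(0)[:2].tolist() for u in((163,66),(740,105),(695,618),(100,573))])
pt=[(580,127),(690,137),(650,528),(528,515)]; ps=[(315,497),(203,527),(75,210),(175,187)]
# map: top TL(high x, high y) ; scene: 
A=np.array([ray(d,T(u),123) for u in pt]);B=np.array([ray(s,S(u),123) for u in ps])
print('plate top',A.round(0).tolist(),A.mean(0),'\nscene',B.round(0).tolist(),B.mean(0))
for n,a,b in(('far',(30,263),(692,168)),('near',(183,271),(575,200)),('ball',(215,544),(411,71)),('pad',(616,326),(181,348))):
    print(n,tri(d,T(a),s,S(b)).round(1), ray(d,T(a),168).round(1), ray(s,S(b),168).round(1))
for nm,im,box in(('top',d,(410,190,520,290)),('scene',s,(90,285,215,385))):
    c=im['color'][box[1]:box[3],box[0]:box[2]].astype(int)
    m=((c.min(2)>185)).astype(np.uint8)
    n,l,a,cc=cv2.connectedComponentsWithStats(m)
    print(nm,np.percentile(c.min(2),[50,95,99]))
    for i in range(1,n):
        if a[i,4]>20: uv=cc[i]+box[:2]; print('pot',a[i,4],uv.round(1),ray(im,uv,42).round(1))
E
```

```text
housing [[686.0, 349.0], [668.0, 26.0], [381.0, 44.0], [401.0, 365.0]]
plate top [[635.0, 108.0, 123.0], [630.0, 50.0, 123.0], [421.0, 66.0, 123.0], [427.0, 129.0, 123.0]] [528.29797561  87.968741   123.        ] 
scene [[639.0, 112.0, 123.0], [634.0, 51.0, 123.0], [424.0, 68.0, 123.0], [430.0, 127.0, 123.0]] [531.7110877   89.42169341 123.        ]
far [547.4 381.1 163.9] [546.4 379.8 168. ] [549.6 378.4 168. ]
near [544.6 305.  167.5] [543.2 302.1 168. ] [545.5 307.8 168. ]
ball [408.8 286.6 132. ] [404.6 277.9 168. ] [433.2 266.6 168. ]
pad [528.   86.5 119.3] [517.6  82.2 168. ] [554.7  70.  168. ]
top [143. 159. 164.]
scene [146. 160. 163.]
```

```bash
cat >> h.py <<'E'
def pots(verb=1):
    out=[]
    for nm,box in(('top',(405,190,525,290)),('scene',(90,285,215,385))):
        im=cam(nm); c=im['color'][box[1]:box[3],box[0]:box[2]].astype(int); c=np.ascontiguousarray(c)
        m=((c.min(2)>172)).astype(np.uint8); m=cv2.morphologyEx(m,cv2.MORPH_OPEN,np.ones((3,3),np.uint8))
        n,l,a,cc=cv2.connectedComponentsWithStats(m)
        for i in range(1,n):
            if a[i,4]>30: uv=cc[i]+box[:2]; print(nm,'pot',a[i,4],a[i,2:4],uv.round(1),ray(im,uv,42).round(1))
MX=np.array([529.,88.]);MY=-0.063
def loc(x,y,z):
    c,s_=np.cos(MY),np.sin(MY); return np.array([MX[0]+c*x-s_*y,MX[1]+s_*x+c*y,z])
def need(target,yaw=None):
    o,p,M=st(); y0=np.arctan2(M[1,0],M[0,0]); t=M.T@(np.array(target)-p)
    print('t',o['time_s'],'pos',p.round(1),'yaw',round(y0,3),'tool shift mm',t.round(1),'tilt',M[:,2].round(3), end=' ')
    if yaw is not None: print('rz deg',round(np.degrees(-((yaw-y0+np.pi)%(2*np.pi)-np.pi)),1),end='')
    print(' open',round(o['opening'],1),'F',o['wrist_force'].round(1))
E
python3 - <<'E'
from h import *
pots()
d=cam('top');print(d['color'][205:222:2,436:454:2].min(2))
t=loc(0,260,260);print(t);need(t,np.pi/2+MY)
E
```

```text
[[150 143 130 157 161 156 145 148 143]
 [143 150 163 161 160 160 162 117 104]
 [139 161 162 161 161 160 160 166  72]
 [162 163 162 162 160 160 160 161 123]
 [170 161 161 160 162 161 160 160 172]
 [144 163 163 162 162 160 160 163 145]
 [143 166 163 163 162 162 161 164  74]
 [141 136 166 164 163 165 167 115  83]
 [131 131 113 125 134 116  85  81  83]]
[545.36916678 347.48420063 260.        ]
t 0.45 pos [ 224.  -474.8  231.2] yaw 0.441 tool shift mm [ 641.5 -606.6  -28.6] tilt [-0.  0. -1.] rz deg -61.1 open 85.3 F [-0.6  0.2 -0.2]
```

{"op": "servo_tool", "data": {"motion": [[0.06,0,0,-0.004,0,0,-7.64],[0.06,0,0,-0.004,0,0,-7.64],[0.06,0,0,-0.004,0,0,-7.64],[0.06,0,0,-0.004,0,0,-7.64],[0.06,0,0,-0.004,0,0,-7.64],[0.06,0,0,-0.004,0,0,-7.64],[0.06,0,0,-0.004,0,0,-7.64],[0.06,0,0,-0.004,0,0,-7.64]]}}

```text
time_s: 1.25
position: [224.0, -474.8, 263.4]
tool_rot: [-0.0, 0.727, 0.686, 0.0]
wrist_force: [0.6, 0.5, -0.5]
opening: 60.0
grasp_force: 0.0
```

{"op": "servo_tool", "data": {"motion": [[0.04,0.042,0.0134,0,0,0,0],[0.04,0.042,0.0134,0,0,0,0],[0.04,0.042,0.0134,0,0,0,0],[0.04,0.042,0.0134,0,0,0,0],[0.04,0.042,0.0134,0,0,0,0],[0.04,0.042,0.0134,0,0,0,0],[0.04,0.042,0.0134,0,0,0,0],[0.04,0.042,0.0134,0,0,0,0],[0.04,0.042,0.0134,0,0,0,0],[0.04,0.042,0.0134,0,0,0,0]]}}

```text
time_s: 2.25
position: [384.6, -62.4, 263.6]
tool_rot: [0.0, 0.729, 0.684, 0.0]
wrist_force: [0.4, -0.7, -0.4]
opening: 40.2
grasp_force: 0.0
```

{"op": "servo_tool", "data": {"motion": [[0.04,0.042,0.0134,0,0,0,0],[0.04,0.042,0.0134,0,0,0,0],[0.04,0.042,0.0134,0,0,0,0],[0.04,0.042,0.0134,0,0,0,0],[0.04,0.042,0.0134,0,0,0,0],[0.04,0.042,0.0134,0,0,0,0],[0.04,0.042,0.0134,0,0,0,0],[0.04,0.042,0.0134,0,0,0,0],[0.04,0.042,0.0134,0,0,0,0],[0.04,0.042,0.0134,0,0,0,0]]}}

```text
time_s: 3.25
position: [544.8, 348.4, 263.2]
tool_rot: [0.0, 0.729, 0.684, 0.0]
wrist_force: [0.7, 0.3, -0.2]
opening: 40.0
grasp_force: 0.0
```

```bash
sed -i 's/m=((c.min(2)>172)).*/m=((c.min(2)>153)\&(c.max(2)-c.min(2)<12)).astype(np.uint8); m=cv2.morphologyEx(m,cv2.MORPH_OPEN,np.ones((3,3),np.uint8))/' h.py; python3 - <<'E'
from h import *
need(loc(0,260,149),np.pi/2+MY)
pots()
d=cam('top');print(d['color'][210:230:4,400:416:4].tolist(),d['color'][214,444])
E
```

```text
t 3.25 pos [544.8 348.4 263.2] yaw 1.508 tool shift mm [ -0.8   0.6 114.2] tilt [ 0. -0. -1.] rz deg -0.0 open 40.0 F [ 0.7  0.3 -0.2]
[[[99, 100, 88], [100, 99, 88], [100, 100, 90], [102, 101, 91]], [[98, 98, 87], [98, 97, 87], [100, 98, 87], [99, 99, 86]], [[102, 101, 88], [96, 96, 85], [97, 97, 86], [100, 98, 88]], [[102, 102, 91], [99, 98, 87], [101, 100, 89], [102, 100, 90]], [[98, 98, 86], [97, 97, 86], [97, 96, 85], [93, 93, 82]]] [194 187 169]
```

{"op": "servo_tool", "data": {"motion": [[0.04,0,0,0.04,0,0,0],[0.04,0,0,0.04,0,0,0],[0.04,0,0,0.033,0,0,0],[0.01,0,0,0,0,0,0],[0.01,0,0,0,0,0,0],[0.01,0,0,0,0,0,0],[0.01,0,0,0,0,0,0]], "newtons": 20}}

```text
time_s: 4.1
position: [545.0, 345.6, 152.0]
tool_rot: [0.001, 0.729, 0.684, 0.0]
wrist_force: [-0.2, -6.4, -4.6]
opening: 17.4
grasp_force: 21.3
```

```bash
python3 - <<'E'
from h import *
o,p,M=st();need(p)
import math
y0,z0=260-160,0
for a in (0.1,.2,.3,.4,.5,.6,.7,.8,.9,1.0,1.1,1.2,1.3,1.35): print(a,'dy',round(100*math.cos(a)-100,1),'dz',round(100*math.sin(a),1))
E
```

```text
t 4.1 pos [545.  345.6 152. ] yaw 1.507 tool shift mm [0. 0. 0.] tilt [ 0.001 -0.001 -1.   ]  open 17.4 F [-0.2 -6.4 -4.6]
0.1 dy -0.5 dz 10.0
0.2 dy -2.0 dz 19.9
0.3 dy -4.5 dz 29.6
0.4 dy -7.9 dz 38.9
0.5 dy -12.2 dz 47.9
0.6 dy -17.5 dz 56.5
0.7 dy -23.5 dz 64.4
0.8 dy -30.3 dz 71.7
0.9 dy -37.8 dz 78.3
1.0 dy -46.0 dz 84.1
1.1 dy -54.6 dz 89.1
1.2 dy -63.8 dz 93.2
1.3 dy -73.3 dz 96.4
1.35 dy -78.1 dz 97.6
```

{"op": "servo_tool", "data": {"motion": [[0.01,0,0,-0.005,0,0,0],[0.01,-0.0005,0,-0.005,0,0,0],[0.01,-0.0005,0,-0.005,0,0,0],[0.01,-0.001,0,-0.005,0,0,0],[0.01,-0.0012,0,-0.005,0,0,0],[0.01,-0.0013,0,-0.005,0,0,0],[0.01,-0.0017,0,-0.0047,0,0,0],[0.01,-0.0017,0,-0.0046,0,0,0],[0.01,0,0,0,0,0,0]]}}

```text
time_s: 5.0
position: [544.5, 338.6, 190.7]
tool_rot: [0.0, 0.729, 0.684, 0.001]
wrist_force: [2.5, -2.1, 0.1]
opening: 17.4
grasp_force: 22.0
```

{"op": "servo_tool", "data": {"motion": [[0.035,0,0,0,0,0,0],[0.035,0,0,0,0,0,0],[0.01,0,0,0,0,0,0],[0.01,0,0,0,0,0,0],[0.01,0,0,0,0,0,0]]}}

```text
time_s: 5.5
position: [544.4, 338.9, 189.7]
tool_rot: [0.0, 0.729, 0.684, 0.001]
wrist_force: [3.8, 0.8, -0.5]
opening: 17.0
grasp_force: 21.6
```

{"op": "servo_tool", "data": {"motion": [[0.01,-0.0021,0,-0.0045,0,0,0],[0.01,-0.0022,0,-0.0045,0,0,0],[0.01,-0.0026,0,-0.0043,0,0,0],[0.01,-0.0027,0,-0.0043,0,0,0],[0.01,-0.003,0,-0.004,0,0,0],[0.01,-0.003,0,-0.0039,0,0,0],[0.01,-0.0034,0,-0.0037,0,0,0],[0.01,-0.0034,0,-0.0036,0,0,0],[0.01,0,0,0,0,0,0]]}}

```text
time_s: 6.4
position: [542.9, 315.6, 222.4]
tool_rot: [0.0, 0.729, 0.684, -0.0]
wrist_force: [3.4, -3.3, -1.4]
opening: 17.2
grasp_force: 21.8
```

```bash
python3 - <<'E'
from h import *
o,p,M=st();need(p)
s=cam('scene'); save(s,'scm2',(320,80,540,270),3)
E
```

```text
t 6.4 pos [542.9 315.6 222.4] yaw 1.507 tool shift mm [0. 0. 0.] tilt [ 0.    -0.001 -1.   ]  open 17.2 F [ 3.4 -3.3 -1.4]
```

View pics/scm2.png

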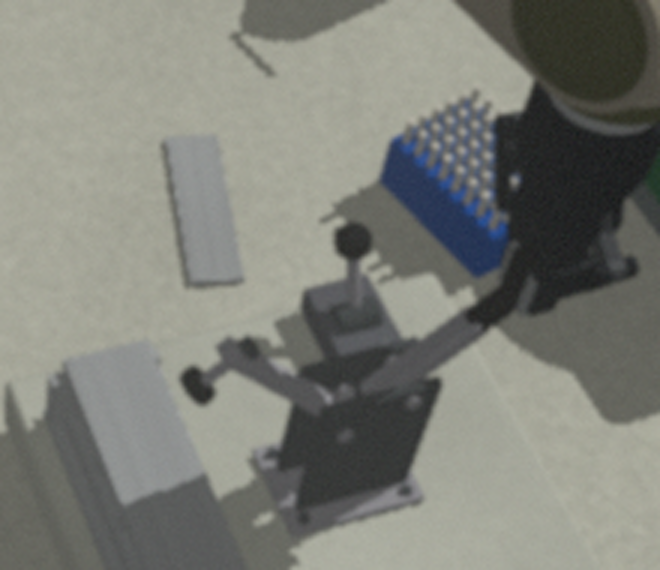

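The handle is up about 0.8 rad and still gripped at about (510,290), and the pad at (197,385) is clear of the plate. I'll regrip and continue to about 1.3.

{"op": "servo_tool", "data": {"motion": [[0.035,0,0,0,0,0,0],[0.035,0,0,0,0,0,0],[0.01,0,0,0,0,0,0],[0.01,0,0,0,0,0,0],[0.01,0,0,0,0,0,0]]}}

```text
time_s: 6.95
position: [543.0, 316.5, 222.6]
tool_rot: [0.0, 0.729, 0.684, 0.001]
wrist_force: [3.8, 1.9, 0.4]
opening: 17.4
grasp_force: 22.2
```

{"op": "servo_tool", "data": {"motion": [[0.01,-0.0037,0,-0.0033,0,0,0],[0.01,-0.0038,0,-0.0033,0,0,0],[0.01,-0.0041,0,-0.0029,0,0,0],[0.01,-0.0041,0,-0.0029,0,0,0],[0.01,-0.0043,0,-0.0025,0,0,0],[0.01,-0.0043,0,-0.0025,0,0,0],[0.01,0,0,0,0,0,0],[0.035,0,0,0,0,0,0],[0.035,0,0,0,0,0,0],[0.01,0,0,0,0,0,0]]}}

```text
time_s: 7.95
position: [540.8, 292.3, 239.6]
tool_rot: [-0.0, 0.729, 0.685, -0.0]
wrist_force: [0.4, 0.1, -0.9]
opening: 21.8
grasp_force: 0.0
```

{"op": "servo_tool", "data": {"motion": [[0.01,0,0,0,0,0,0],[0.01,0,0,0,0,0,0],[0.01,-0.0046,0,-0.002,0,0,0],[0.01,-0.0046,0,-0.002,0,0,0],[0.01,-0.0048,0,-0.0016,0,0,0],[0.01,-0.0048,0,-0.0015,0,0,0],[0.01,-0.0048,0,-0.001,0,0,0],[0.01,0,0,0,0,0,0]]}}

```text
time_s: 8.75
position: [539.9, 268.2, 248.7]
tool_rot: [0.0, 0.729, 0.684, 0.001]
wrist_force: [2.2, -1.3, 4.1]
opening: 17.1
grasp_force: 20.0
```

```bash
python3 - <<'E'
from h import *
o,p,M=st();need(p)
E
```

```text
t 8.75 pos [539.9 268.2 248.7] yaw 1.507 tool shift mm [0. 0. 0.] tilt [ 0.001  0.    -1.   ]  open 17.1 F [ 2.2 -1.3  4.1]
```

{"op": "servo_tool", "data": {"motion": [[0.04,0,0,0,0,0,0],[0.05,0,0,0,0,0,0],[0.06,0.001,0,-0.02,0,0,0],[0.06,0.002,0,-0.03,0,0,0],[0.06,0.003,0,-0.04,0,0,0],[0.085,0,0,0,0,0,8.22],[0.085,0,0,0,0,0,8.22],[0.085,0,0,0,0,0,8.22],[0.085,0,0,0,0,0,8.22]]}}

```text
time_s: 9.65
position: [539.7, 274.6, 337.4]
tool_rot: [-0.0, 0.894, 0.448, -0.001]
wrist_force: [-0.1, 0.1, 0.2]
opening: 85.2
grasp_force: 0.0
```

{"op": "servo_tool", "data": {"motion": [[0.085,0,0,0,0,0,8.22],[0.085,0,0,0,0,0,8.22],[0.085,0,0,0,0,0,8.22],[0.085,0,0,0,0,0,8.22],[0.085,0,0,0,0,0,8.22],[0.085,0,0,0,0,0,8.22],[0.085,0,0,0,0,0,8.22]]}}

```text
time_s: 10.35
position: [539.7, 274.6, 337.5]
tool_rot: [0.0, 0.999, -0.038, -0.001]
wrist_force: [-0.1, -0.2, 0.0]
opening: 85.0
grasp_force: 0.0
```

```bash
python3 - <<'E'
from h import *
need([530,88.5,200],-0.08)
s=cam('scene'); save(s,'scm3',(320,140,540,330),3)
E
```

```text
t 10.35 pos [539.7 274.6 337.5] yaw -0.076 tool shift mm [  4.7 186.2 137.5] tilt [-0.001 -0.    -1.   ] rz deg 0.2 open 85.0 F [-0.1 -0.2  0. ]
```

View pics/scm3.png

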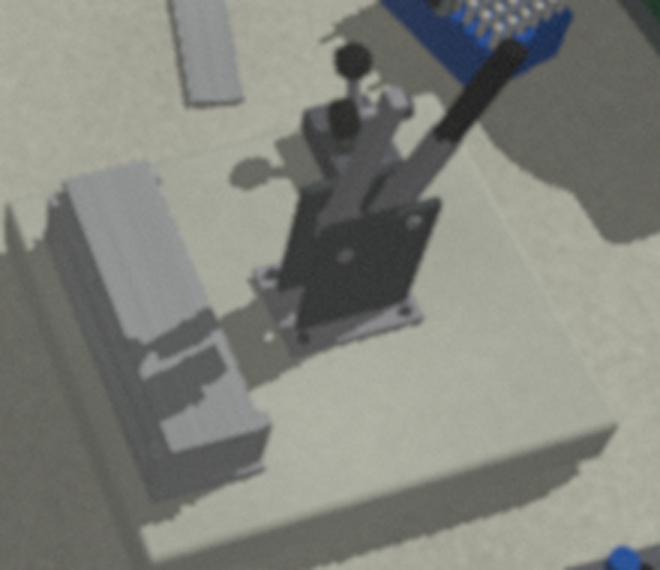

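{"op": "servo_tool", "data": {"motion": [[0.085,0.001,0.046,0,0,0,0],[0.085,0.001,0.046,0,0,0,0],[0.085,0.001,0.047,0,0,0,0],[0.085,0.001,0.047,0.02,0,0,0.2],[0.085,0,0,0.045,0,0,0],[0.085,0,0,0.045,0,0,0],[0.085,0,0,0.045,0,0,0],[0.085,0,0,0.045,0,0,0],[0.085,0,0,0.03,0,0,0],[0.085,0,0,0.01,0,0,0]]}}

```text
time_s: 11.4
position: [529.1, 89.9, 95.3]
tool_rot: [-0.0, 0.999, -0.036, -0.003]
wrist_force: [0.0, -0.7, -0.3]
opening: 85.1
grasp_force: 0.0
```

{"op": "servo_tool", "data": {"motion": [[0.07,0,0,0,0,0,0],[0.062,0,0,0,0,0,0],[0.055,0,0,0,0,0,0],[0.055,0,0,0,0,0,0],[0.055,0,0,0,0,0,0],[0.055,0,0,0,0,0,0]], "newtons": 40}}

```text
time_s: 12.0
position: [531.9, 89.7, 100.4]
tool_rot: [0.0, 0.999, -0.037, 0.002]
wrist_force: [-0.5, -0.3, 6.9]
opening: 58.7
grasp_force: 44.1
```

```bash
python3 - <<'E'
from h import *
need([530,88.5,97],-0.08)
E
```

```text
t 12.0 pos [531.9  89.7 100.4] yaw -0.074 tool shift mm [-1.9  1.3  3.3] tilt [ 0.004 -0.    -1.   ] rz deg 0.4 open 58.7 F [-0.5 -0.3  6.9]
```

{"op": "servo_tool", "data": {"motion": [[0.07,0,0,0,0,0,0],[0.07,0,0.001,-0.005,0,0,-0.3],[0.07,-0.001,0,-0.005,0,0,0],[0.055,0,0,0,0,0,0],[0.055,0,0,0,0,0,0],[0.055,0,0,0,0,0,0],[0.055,0,0,0,0,0,0]], "newtons": 50}}

```text
time_s: 12.7
position: [530.3, 88.7, 109.9]
tool_rot: [-0.0, 0.999, -0.035, 0.001]
wrist_force: [-3.6, -0.9, 11.7]
opening: 58.4
grasp_force: 52.3
```

```bash
python3 - <<'E'
from h import *
need([517,-155,150],-0.024)
E
```

```text
t 12.7 pos [530.3  88.7 109.9] yaw -0.069 tool shift mm [  3.6 244.  -40.2] tilt [ 0.002  0.    -1.   ] rz deg -2.6 open 58.4 F [-3.6 -0.9 11.7]
```

{"op": "servo_tool", "data": {"motion": [[0.055,0,0,-0.01,0,0,0],[0.055,0,0,-0.02,0,0,0],[0.055,0,0,-0.02,0,0,0],[0.055,0.0005,0.03,-0.01,0,0,0],[0.055,0.0005,0.04,0,0,0,0],[0.055,0.0005,0.04,0,0,0,0],[0.055,0.0005,0.04,0,0,0,0],[0.055,0.0005,0.04,0,0,0,0],[0.055,0.0005,0.035,0,0,0,0],[0.055,0.0005,0.019,0,0,0,-2.6]]}}

```text
time_s: 13.7
position: [516.0, -157.4, 168.4]
tool_rot: [0.0, 1.0, -0.012, -0.0]
wrist_force: [0.7, 0.7, -2.1]
opening: 58.1
grasp_force: 55.3
```

{"op": "servo_tool", "data": {"motion": [[0.055,0,0,0.04,0,0,0],[0.055,0,0,0.04,0,0,0],[0.055,0,0,0.04,0,0,0],[0.055,0,0,0.025,0,0,0],[0.055,0,0,0,0,0,0],[0.055,0,0,0,0,0,0]]}}

```text
time_s: 14.3
position: [516.9, -155.1, 24.2]
tool_rot: [0.0, 1.0, -0.012, 0.0]
wrist_force: [0.4, 0.1, -1.4]
opening: 58.0
grasp_force: 55.2
```

```bash
python3 - <<'E'
from h import *
need([517,-155,0],-0.024)
d=cam('top'); save(d,'t1',(200,120,520,340),2.4)
E
```

```text
t 14.3 pos [ 516.9 -155.1   24.2] yaw -0.023 tool shift mm [ 0.  -0.1 24.2] tilt [ 0. -0. -1.] rz deg 0.0 open 58.0 F [ 0.4  0.1 -1.4]
```

View pics/t1.png

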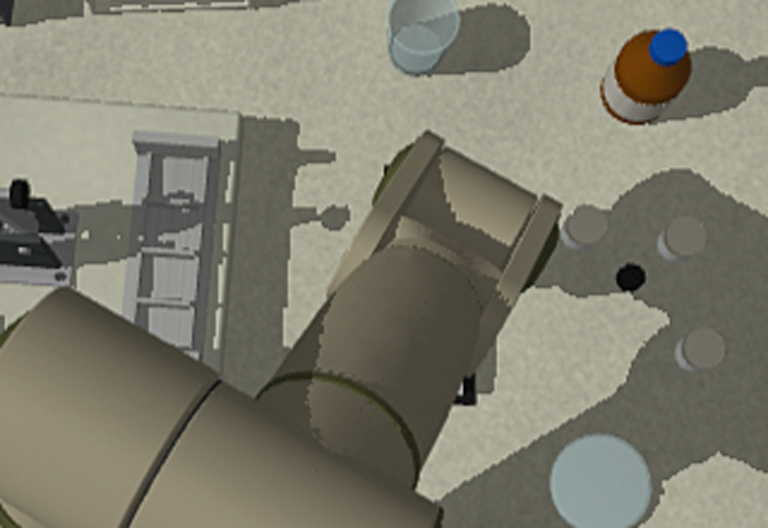

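{"op": "servo_tool", "data": {"motion": [[0.055,0,0,0.009,0,0,0],[0.055,0,0,0.008,0,0,0],[0.055,0,0,0.003,0,0,0],[0.055,0,0,0,0,0,0]]}}

```text
time_s: 14.75
position: [516.3, -154.8, 2.9]
tool_rot: [-0.0, 1.0, -0.012, -0.0]
wrist_force: [0.3, -0.4, -1.7]
opening: 58.7
grasp_force: 55.2
```

{"op": "servo_tool", "data": {"motion": [[0.055,0,0,0.002,0,0,0],[0.055,0,0,0,0,0,0]]}}

```text
time_s: 14.95
position: [516.6, -154.9, 1.3]
tool_rot: [-0.0, 1.0, -0.012, 0.0]
wrist_force: [1.3, -0.2, -1.2]
opening: 58.2
grasp_force: 55.2
```

{"op": "servo_tool", "data": {"motion": [[0.055,0,0,0.002,0,0,0],[0.055,0,0,0,0,0,0]]}}

```text
time_s: 15.15
position: [516.5, -154.9, -0.8]
tool_rot: [-0.0, 1.0, -0.012, -0.0]
wrist_force: [-0.6, -0.6, -2.7]
opening: 58.3
grasp_force: 55.2
```

{"op": "servo_tool", "data": {"motion": [[0.055,0,0,0.001,0,0,0],[0.055,0,0,0,0,0,0]]}}

```text
time_s: 15.35
position: [516.6, -154.9, -1.5]
tool_rot: [0.0, 1.0, -0.012, 0.0]
wrist_force: [-0.5, 0.4, 0.5]
opening: 58.7
grasp_force: 56.8
```

{"op": "servo_tool", "data": {"motion": [[0.062,0,0,0,0,0,0],[0.075,0,0,0,0,0,0],[0.075,0,0,0,0,0,0],[0.075,0,0,-0.03,0,0,0],[0.075,0,0,-0.05,0,0,0],[0.075,0,0,-0.05,0,0,0],[0.075,0,0,-0.03,0,0,0]]}}

```text
time_s: 16.05
position: [517.3, -155.3, 162.2]
tool_rot: [0.001, 1.0, -0.012, 0.002]
wrist_force: [1.4, 0.5, 0.2]
opening: 75.3
grasp_force: 0.0
```

```bash
python3 - <<'E'
from h import *
need([516,-155,150],MY)
d=cam('top'); s=cam('scene')
a=cv2.resize(d['color'][190:290,400:520],None,fx=3.3,fy=3.3); b=cv2.resize(s['color'][240:370,90:300],None,fx=3.3,fy=3.3)
h=max(a.shape[0],b.shape[0]); im=np.zeros((h+0,800,3),np.uint8); im=np.zeros((a.shape[0],396,3),np.uint8); im[:]=a[:,:396]
H=np.zeros((max(im.shape[0],429),1089,3),np.uint8); H[:im.shape[0],:396]=im; H[:b.shape[0],396:396+b.shape[1]]=b
H=H[:,:1089]; H=cv2.resize(H,None,fx=.73,fy=.73); print(H.shape); cv2.imwrite('pics/pots.png',H[:,:,::-1])
E
```

```text
t 16.05 pos [ 517.3 -155.3  162.2] yaw -0.023 tool shift mm [-1.4 -0.3 12.2] tilt [ 0.004 -0.002 -1.   ] rz deg 2.3 open 75.3 F [1.4 0.5 0.2]
(313, 795, 3)
```

View pics/pots.png

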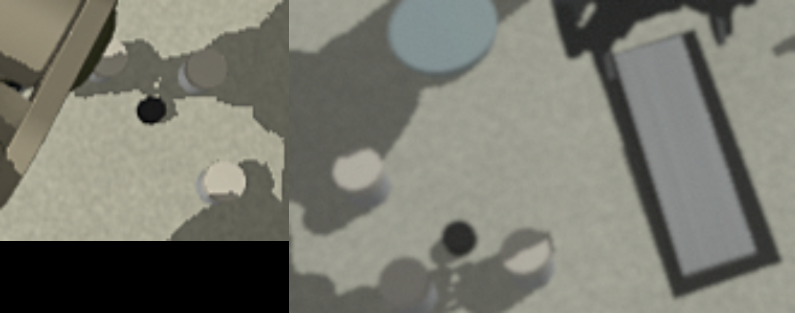

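The picture shows the plate lying squarely on the mat, with three pots standing. In the top view the lids are at about (444,213), (485.5,218.6) and (493,264.7). In the scene view they are at (188,343), (138,356.6) and (119.5,310).

```bash
python3 - <<'E'
from h import *
d=cam('top'); s=cam('scene')
for n,a,b in(('A',(444,213),(188.2,343)),('B',(485.5,218.6),(138.2,356.6)),('C',(493,264.7),(119.5,310.2))):
    print(n,ray(d,a,42).round(1),ray(s,b,42).round(1),tri(d,a,s,b).round(1))
for n,uv in(('bung',(400+151/2.409,190+109/2.409)),('reagent',(472,140))): print(n,ray(d,uv,16 if n=='bung' else 140).round(1))
need([400,-420,100],MY)
E
```

```text
A [ 568.8 -297.7   42. ] [ 569.7 -297.5   42. ] [ 569.1 -297.8   40.8]
B [ 557.2 -390.1   42. ] [ 562.4 -389.6   42. ] [ 558.8 -391.2   35.1]
C [ 453.5 -402.7   42. ] [ 457.1 -401.7   42. ] [ 454.3 -403.1   37.5]
bung [ 523.7 -344.1   16. ]
reagent [ 705.8 -341.   140. ]
t 16.25 pos [ 516.5 -154.9  158.3] yaw -0.023 tool shift mm [-110.2  267.8   58.3] tilt [ 0. -0. -1.] rz deg 2.3 open 75.1 F [-0.4  0.3 -1. ]
```

{"op": "servo_tool", "data": {"motion": [[0.07,0,0,0,0,0,2.3],[0.07,-0.0075,0.042,0,0,0,0],[0.07,-0.0075,0.042,0,0,0,0],[0.07,-0.0075,0.042,0,0,0,0],[0.065,-0.0075,0.042,0,0,0,0],[0.065,-0.0075,0.042,0,0,0,0],[0.065,-0.0078,0.0407,0,0,0,0],[0.065,0,0,0.04,0,0,0],[0.065,0,0,0.03,0,0,0],[0.065,0,0,0,0,0,0]]}}

```text
time_s: 17.25
position: [453.3, -400.1, 82.6]
tool_rot: [-0.004, 0.999, -0.032, -0.003]
wrist_force: [0.4, 0.3, -0.0]
opening: 65.1
grasp_force: 0.0
```

```bash
python3 - <<'E'
from h import *
need([455.5,-402.3,14],MY)
E
```

```text
t 17.25 pos [ 453.3 -400.1   82.6] yaw -0.064 tool shift mm [ 2.9  2.6 68.6] tilt [-0.007  0.009 -1.   ] rz deg -0.1 open 65.1 F [ 0.4  0.3 -0. ]
```

{"op": "servo_tool", "data": {"motion": [[0.065,0.001,0,0.03,0,0,0],[0.065,0,0,0.025,0,0,0],[0.065,0,0,0.01,0,0,0],[0.065,0,0,0,0,0,0]]}}

```text
time_s: 17.65
position: [456.2, -401.9, 22.8]
tool_rot: [-0.001, 0.999, -0.032, -0.001]
wrist_force: [0.3, 0.5, -0.4]
opening: 65.0
grasp_force: 0.0
```

```bash
python3 - <<'E'
from h import *
need([455.5,-402.3,14],MY)
E
```

```text
t 17.65 pos [ 456.2 -401.9   22.8] yaw -0.063 tool shift mm [-0.7  0.5  8.8] tilt [-0.001  0.002 -1.   ] rz deg -0.0 open 65.0 F [ 0.3  0.5 -0.4]
```

{"op": "servo_tool", "data": {"motion": [[0.065,0,0,0,0,0,-8.2],[0.065,0,0,0,0,0,-8.2],[0.065,0,0,0,0,0,-8.2],[0.065,0,0,0,0,0,-8.2],[0.065,0,0,0,0,0,-8.2],[0.065,0,0,0,0,0,-8.2],[0.065,0,0,0,0,0,-8.2],[0.065,0,0,0,0,0,-8.2],[0.065,0,0,0,0,0,-8.2],[0.065,0,0,0.004,0,0,-8.2]], "newtons": 20}}

```text
time_s: 18.65
position: [457.3, -403.2, 21.8]
tool_rot: [0.002, 0.773, 0.634, -0.0]
wrist_force: [0.1, -0.1, 0.1]
opening: 64.9
grasp_force: 0.0
```

{"op": "servo_tool", "data": {"motion": [[0.065,0,0,0.004,0,0,-8.2],[0.055,0,0,0,0,0,0],[0.045,0,0,0,0,0,0],[0.04,0,0,0,0,0,0],[0.035,0,0,0,0,0,0],[0.03,0,0,0,0,0,0],[0.03,0,0,0,0,0,0],[0.03,0,0,0,0,0,0]]}}

```text
time_s: 19.45
position: [456.6, -402.6, 16.2]
tool_rot: [0.0, 0.728, 0.685, -0.0]
wrist_force: [-1.8, 0.2, 6.2]
opening: 37.0
grasp_force: 19.9
```

{"op": "servo_tool", "data": {"motion": [[0.045,0,0,0,0,0,0],[0.055,0,0,0,0,0,0],[0.06,0,0,0,0,0,0],[0.06,0,0,0,0,0,8.2],[0.06,0,0,0,0,0,8.2],[0.06,0,0,0,0,0,8.2],[0.06,0,0,0,0,0,8.2],[0.06,0,0,0,0,0,8.2],[0.06,0,0,0,0,0,8.2],[0.06,0,0,0,0,0,8.2]]}}

```text
time_s: 20.45
position: [456.4, -402.2, 15.2]
tool_rot: [-0.0, 0.969, 0.249, -0.0]
wrist_force: [-0.1, -0.1, -0.9]
opening: 59.9
grasp_force: 0.0
```

{"op": "servo_tool", "data": {"motion": [[0.06,0,0,0,0,0,8.2],[0.06,0,0,0,0,0,8.2],[0.06,0,0,0,0,0,8.2],[0.06,0,0,0,0,0,8.2],[0.05,0,0,0,0,0,0],[0.04,0,0,0,0,0,0],[0.03,0,0,0,0,0,0],[0.03,0,0,0,0,0,0],[0.03,0,0,0,0,0,0]]}}

```text
time_s: 21.35
position: [456.4, -402.3, 15.4]
tool_rot: [0.0, 1.0, -0.031, 0.0]
wrist_force: [0.2, -0.3, 0.4]
opening: 37.2
grasp_force: 20.1
```

```bash
python3 - <<'E'
from h import *
need(loc(-69,0,200),MY)
d=cam('top'); save(d,'t2',(215,160,315,285),4.8)
E
```

```text
t 21.35 pos [ 456.4 -402.3   15.4] yaw -0.063 tool shift mm [ -27.2 -493.9 -184.7] tilt [ 0. -0. -1.] rz deg 0.0 open 37.2 F [ 0.2 -0.3  0.4]
```

View pics/t2.png

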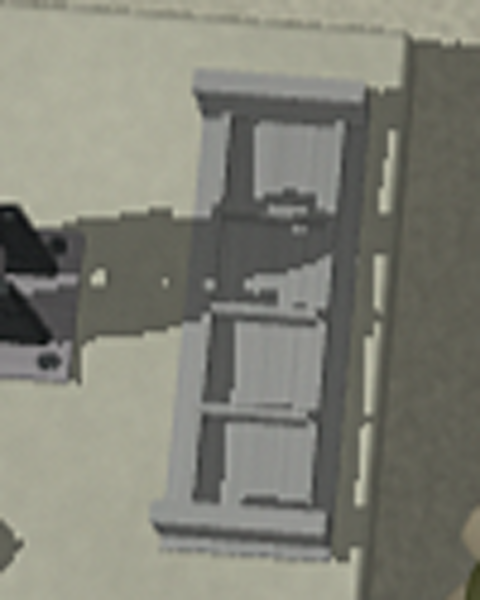

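```bash
python3 - <<'E'
from h import *
d=cam('top');T=lambda u:np.array(u)/4.8+[215,160]
print('far wall outer corners', [(ray(d,T(u),115).round(1)[:2],loc(*l,0).round(1)[:2]) for u,l in(((197,72),(102,38)),((367,84),(102,-38)),((155,502),(-92,38)),((327,513),(-92,-38)))])
for u,z,l in(((265,312),90,(0,0)),((255,412),90,(-46,0))): print(ray(d,T(u),z).round(1),loc(*l,0).round(1))
# gradient profile along local x at local y=+-12 , z=90
g=cv2.cvtColor(d['color'],cv2.COLOR_RGB2GRAY).astype(np.float32)
for y,z in((10,90),(16,90),(33,115),(-33,115),(0,115)):
    xs=np.arange(-112,113,1.); 
    uv=np.array([pix(d,loc(x,y,z)) for x in xs],np.float32)
    v=cv2.remap(g,uv[:,0].copy(),uv[:,1].copy(),1).ravel(); dv=np.gradient(cv2.GaussianBlur(v.reshape(-1,1),(1,5),1).ravel())
    k=[i for i in range(1,len(dv)-1) if abs(dv[i])>4 and abs(dv[i])>=abs(dv[i-1]) and abs(dv[i])>abs(dv[i+1])]
    print(y,z,[(int(xs[i]),int(dv[i])) for i in k])
E
```

```text
far wall outer corners [(array([630. , 117.2]), array([633.2, 119.5])), (array([625.5,  41.4]), array([628.4,  43.7])), (array([436.8, 129.2]), array([439.6, 131.7])), (array([432.9,  54.7]), array([434.8,  55.9]))]
[526.5  86.   90. ] [529.  88.   0.]
[481.1  89.2  90. ] [483.1  90.9   0. ]
10 90 [(-105, -15), (-100, 15), (-79, -11), (-53, -17), (-48, 15), (-38, -13), (-7, -16), (-2, 13), (2, -17), (9, 4), (13, -4), (84, -14), (98, 12), (109, 5)]
16 90 [(-111, -4), (-109, 4), (-105, -18), (-99, 15), (-89, -13), (-49, 14), (-44, -15), (-3, 14), (2, -15), (99, 13), (109, 5)]
33 115 [(-107, -19), (-103, 18), (-16, -17), (34, 17), (81, -13), (86, -5), (91, 15), (102, 6)]
-33 115 [(-108, -16), (-103, 16), (-92, -15), (82, 4), (92, 16), (101, 4)]
0 115 [(-108, -14), (-103, 15), (-93, -5), (-89, 5), (-56, -14), (-52, 12), (-12, -17), (-8, 15), (-3, -15), (2, 13), (10, -17), (36, 6), (42, -4), (47, 16), (79, -12), (91, 13), (102, 4)]
```

```bash
sed -i 's/MX=.*;/MX=np.array([528.3,87.2]);/' h.py; python3 - <<'E'
from h import *
for x in(-69,-23,23,69): print(x,loc(x,0,0).round(1))
need(loc(-69,0,180),MY)
E
```

```text
-69 [459.4  91.5   0. ]
-23 [505.3  88.6   0. ]
23 [551.3  85.8   0. ]
69 [597.2  82.9   0. ]
t 21.45 pos [ 456.4 -402.3   15.4] yaw -0.063 tool shift mm [ -28.1 -493.1 -164.7] tilt [ 0. -0. -1.] rz deg 0.0 open 37.4 F [ 1.4 -0.4  1.1]
```

{"op": "servo_tool", "data": {"motion": [[0.03,0,0,-0.02,0,0,0],[0.03,0,0,-0.04,0,0,0],[0.03,0,0,-0.05,0,0,0],[0.03,0,-0.01,-0.045,0,0,0],[0.03,-0.001,-0.03,-0.01,0,0,0],[0.03,-0.003,-0.045,0,0,0,0],[0.03,-0.003,-0.045,0,0,0,0],[0.03,-0.003,-0.045,0,0,0,0],[0.03,-0.003,-0.045,0,0,0,0],[0.03,-0.003,-0.045,0,0,0,0]]}}

```text
time_s: 22.45
position: [456.8, -135.0, 180.3]
tool_rot: [-0.0, 0.999, -0.032, -0.0]
wrist_force: [0.8, 0.6, -1.3]
opening: 37.6
grasp_force: 20.3
```

{"op": "servo_tool", "data": {"motion": [[0.03,-0.003,-0.045,0,0,0,0],[0.03,-0.003,-0.045,0,0,0,0],[0.03,-0.003,-0.045,0,0,0,0],[0.03,-0.003,-0.045,0,0,0,0],[0.03,0,-0.035,0,0,0,0],[0.03,0,-0.013,0,0,0,0],[0.03,0,0,0,0,0,0],[0.03,0,0,0,0,0,0]]}}

```text
time_s: 23.25
position: [459.8, 90.7, 180.2]
tool_rot: [0.0, 0.999, -0.032, -0.0]
wrist_force: [0.4, -0.5, -1.5]
opening: 37.6
grasp_force: 20.4
```

```bash
python3 - <<'E'
from h import *
need(loc(-69,0,85),MY)
E
```

```text
t 23.25 pos [459.8  90.7 180.2] yaw -0.064 tool shift mm [-0.4 -0.9 95.2] tilt [-0. -0. -1.] rz deg -0.0 open 37.6 F [ 0.4 -0.5 -1.5]
```

{"op": "servo_tool", "data": {"motion": [[0.03,0,-0.001,0.03,0,0,0],[0.03,0,0,0.03,0,0,0],[0.03,0,0,0.015,0,0,0],[0.03,0,0,0.006,0,0,0],[0.03,0,0,0.004,0,0,0],[0.03,0,0,0,0,0,0]]}}

```text
time_s: 23.85
position: [460.2, 91.9, 95.6]
tool_rot: [0.0, 0.999, -0.032, 0.0]
wrist_force: [-0.2, -0.3, -0.9]
opening: 37.5
grasp_force: 20.4
```

{"op": "servo_tool", "data": {"motion": [[0.03,0,0,0.004,0,0,0],[0.03,0,0,0.004,0,0,0],[0.03,0,0,0,0,0,0]]}}

```text
time_s: 24.15
position: [459.7, 92.5, 87.1]
tool_rot: [-0.0, 0.999, -0.032, -0.0]
wrist_force: [0.3, -0.1, -1.0]
opening: 37.3
grasp_force: 20.4
```

{"op": "servo_tool", "data": {"motion": [[0.03,0,0,0.003,0,0,0],[0.03,0,0,0,0,0,0],[0.04,0,0,0,0,0,0],[0.05,0,0,0,0,0,0],[0.06,0,0,-0.01,0,0,0],[0.06,0,0,-0.03,0,0,0],[0.06,0,0,-0.05,0,0,0],[0.06,0,0.02,-0.03,0,0,0],[0.06,0.008,0.04,0,0,0,0],[0.06,0.01,0.045,0,0,0,0]]}}

```text
time_s: 25.15
position: [471.4, -14.1, 206.3]
tool_rot: [0.0, 1.0, -0.031, 0.002]
wrist_force: [0.4, -0.2, -0.4]
opening: 59.7
grasp_force: 0.0
```

{"op": "servo_tool", "data": {"motion": [[0.065,0.018,0.045,0,0,0,0],[0.065,0.018,0.045,0,0,0,0],[0.065,0.018,0.045,0,0,0,0],[0.065,0.018,0.045,0,0,0,0],[0.065,0.018,0.045,0,0,0,0],[0.065,0.018,0.035,0,0,0,0],[0.065,0.01,0.018,0,0,0,0],[0.065,0,0,0,0,0,0]]}}

```text
time_s: 25.95
position: [571.3, -300.7, 204.2]
tool_rot: [0.0, 0.999, -0.033, 0.0]
wrist_force: [-0.2, 1.0, 0.1]
opening: 65.0
grasp_force: 0.0
```

```bash
python3 - <<'E'
from h import *
d=cam('top'); s=cam('scene')
a=cv2.resize(d['color'][150:310,210:520],None,fx=1.8,fy=1.8); b=cv2.resize(s['color'][270:380,90:300],None,fx=2.2,fy=2.2)
print(a.shape,b.shape)
H=np.zeros((a.shape[0]+b.shape[0],a.shape[1],3),np.uint8);H[:a.shape[0]]=a;H[a.shape[0]:,:b.shape[1]]=b
cv2.imwrite('pics/p2.png',H[:,:,::-1])
need([569,-297.5,100],MY)
E
```

```text
(288, 558, 3) (242, 462, 3)
t 26.05 pos [ 571.1 -298.1  204.6] yaw -0.064 tool shift mm [ -2.1  -0.5 104.6] tilt [-0.  0. -1.] rz deg -0.0 open 65.4 F [-0.3  1.2  0.5]
```

View pics/p2.png

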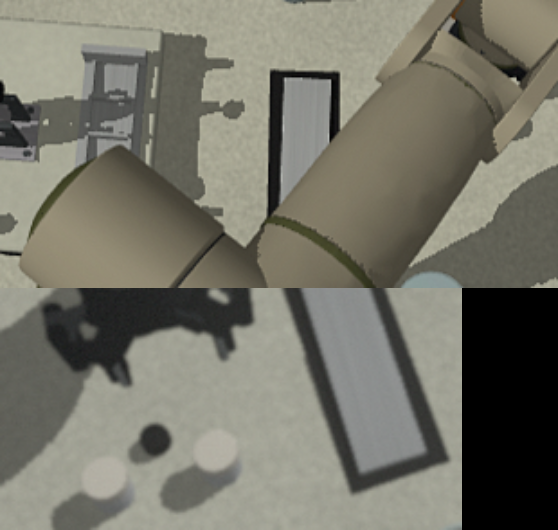

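{"op": "servo_tool", "data": {"motion": [[0.065,-0.002,-0.0005,0,0,0,0],[0.065,0,0,0.01,0,0,-8.2],[0.065,0,0,0.01,0,0,-8.2],[0.065,0,0,0.01,0,0,-8.2],[0.065,0,0,0.01,0,0,-8.2],[0.065,0,0,0.01,0,0,-8.2],[0.065,0,0,0.01,0,0,-8.2],[0.065,0,0,0.01,0,0,-8.2],[0.065,0,0,0.01,0,0,-8.2],[0.065,0,0,0.01,0,0,-8.2]]}}

```text
time_s: 27.05
position: [569.2, -296.7, 114.7]
tool_rot: [0.0, 0.816, 0.578, 0.0]
wrist_force: [-0.2, 0.4, -0.8]
opening: 64.7
grasp_force: 0.0
```

{"op": "servo_tool", "data": {"motion": [[0.065,0,0,0,0,0,-8.2],[0.065,0,0,0,0,0,-8.2],[0.065,0,0,0.035,0,0,0],[0.065,0,0,0.035,0,0,0],[0.065,0,0,0.02,0,0,0],[0.065,0,0,0,0,0,0]]}}

```text
time_s: 27.65
position: [567.9, -295.9, 22.1]
tool_rot: [-0.003, 0.728, 0.686, -0.0]
wrist_force: [-0.5, 0.1, 0.6]
opening: 64.9
grasp_force: 0.0
```

```bash
python3 - <<'E'
from h import *
need([569,-297.6,15.4],MY)
E
```

```text
t 27.65 pos [ 567.9 -295.9   22.1] yaw 1.512 tool shift mm [-1.7  1.2  6.7] tilt [-0.004  0.003 -1.   ] rz deg 90.2 open 64.9 F [-0.5  0.1  0.6]
```

{"op": "servo_tool", "data": {"motion": [[0.06,0,0,0.007,0,0,0],[0.05,0,0,0,0,0,0],[0.04,0,0,0,0,0,0],[0.03,0,0,0,0,0,0],[0.03,0,0,0,0,0,0],[0.03,0,0,0,0,0,0],[0.045,0,0,0,0,0,0],[0.06,0,0,0,0,0,0],[0.06,0,0,0,0,0,8.2],[0.06,0,0,0,0,0,8.2]]}}

```text
time_s: 28.65
position: [569.2, -297.7, 17.2]
tool_rot: [-0.0, 0.82, 0.572, -0.0]
wrist_force: [-0.7, 0.1, -0.1]
opening: 60.0
grasp_force: 0.0
```

{"op": "servo_tool", "data": {"motion": [[0.06,0,0,0,0,0,8.2],[0.06,0,0,0,0,0,8.2],[0.06,0,0,0,0,0,8.2],[0.06,0,0,0,0,0,8.2],[0.06,0,0,0,0,0,8.2],[0.06,0,0,0,0,0,8.2],[0.06,0,0,0,0,0,8.2],[0.06,0,0,0,0,0,8.2],[0.06,0,0,0,0,0,8.2],[0.05,0,0,0,0,0,0]]}}

```text
time_s: 29.65
position: [569.2, -297.7, 17.2]
tool_rot: [-0.0, 0.999, -0.032, -0.0]
wrist_force: [-0.1, 0.1, -0.2]
opening: 50.3
grasp_force: 0.0
```

{"op": "servo_tool", "data": {"motion": [[0.04,0,0,0,0,0,0],[0.03,0,0,0,0,0,0],[0.03,0,0,0,0,0,0],[0.03,0,0,0,0,0,0]]}}

```text
time_s: 30.05
position: [569.3, -297.8, 17.3]
tool_rot: [0.0, 1.0, -0.031, 0.0]
wrist_force: [-0.4, 0.6, 0.4]
opening: 37.5
grasp_force: 20.1
```

```bash
python3 - <<'E'
from h import *
need(loc(-23,0,190),MY)
E
```

```text
t 30.05 pos [ 569.3 -297.8   17.3] yaw -0.063 tool shift mm [ -88.  -381.7 -172.7] tilt [ 0. -0. -1.] rz deg 0.0 open 37.5 F [-0.4  0.6  0.4]
```

{"op": "servo_tool", "data": {"motion": [[0.03,0,0,-0.02,0,0,0],[0.03,0,0,-0.04,0,0,0],[0.03,0,0,-0.05,0,0,0],[0.03,0,0,-0.05,0,0,0],[0.03,-0.005,-0.02,-0.013,0,0,0],[0.03,-0.01,-0.045,0,0,0,0],[0.03,-0.01,-0.045,0,0,0,0],[0.03,-0.01,-0.045,0,0,0,0],[0.03,-0.01,-0.045,0,0,0,0],[0.03,-0.01,-0.045,0,0,0,0]]}}

```text
time_s: 31.05
position: [529.3, -48.0, 190.3]
tool_rot: [-0.0, 1.0, -0.032, -0.0]
wrist_force: [1.3, 0.1, -0.8]
opening: 37.1
grasp_force: 20.3
```

{"op": "servo_tool", "data": {"motion": [[0.03,-0.01,-0.045,0,0,0,0],[0.03,-0.01,-0.045,0,0,0,0],[0.03,-0.01,-0.035,0,0,0,0],[0.03,-0.003,-0.012,0,0,0,0],[0.03,0,0,0.02,0,0,0],[0.03,0,0,0.02,0,0,0],[0.03,0,0,0,0,0,0],[0.03,0,0,0,0,0,0]]}}

```text
time_s: 31.85
position: [506.0, 88.6, 150.7]
tool_rot: [0.0, 0.999, -0.032, 0.0]
wrist_force: [-0.3, 0.4, -0.3]
opening: 37.4
grasp_force: 20.4
```

```bash
python3 - <<'E'
from h import *
need(loc(-23,0,85.3),MY)
E
```

```text
t 31.85 pos [506.   88.6 150.7] yaw -0.064 tool shift mm [-0.7 -0.  65.4] tilt [ 0. -0. -1.] rz deg -0.1 open 37.4 F [-0.3  0.4 -0.3]
```

{"op": "servo_tool", "data": {"motion": [[0.03,-0.0005,0,0.02,0,0,0],[0.03,0,0,0.02,0,0,0],[0.03,0,0,0.01,0,0,0],[0.03,0,0,0.004,0,0,0],[0.03,0,0,0,0,0,0]]}}

```text
time_s: 32.35
position: [505.6, 89.0, 96.8]
tool_rot: [0.0, 0.999, -0.032, 0.0]
wrist_force: [0.9, 0.5, -0.3]
opening: 37.3
grasp_force: 20.4
```

{"op": "servo_tool", "data": {"motion": [[0.03,0,0,0.004,0,0,0],[0.03,0,0,0.004,0,0,0],[0.03,0,0,0,0,0,0]]}}

```text
time_s: 32.65
position: [505.1, 89.1, 88.1]
tool_rot: [-0.0, 0.999, -0.032, -0.0]
wrist_force: [0.2, 0.5, -1.9]
opening: 37.2
grasp_force: 20.4
```

{"op": "servo_tool", "data": {"motion": [[0.03,0,0,0.0025,0,0,0],[0.03,0,0,0,0,0,0],[0.04,0,0,0,0,0,0],[0.05,0,0,0,0,0,0],[0.06,0,0,-0.01,0,0,0],[0.06,0,0,-0.03,0,0,0],[0.06,0,0,-0.05,0,0,0],[0.06,0,0.015,-0.03,0,0,0],[0.06,0.006,0.03,0,0,0,0],[0.06,0.007,0.045,0,0,0,0]]}}

```text
time_s: 33.65
position: [512.8, -1.4, 207.9]
tool_rot: [0.0, 1.0, -0.03, 0.002]
wrist_force: [1.4, -0.6, -1.0]
opening: 59.8
grasp_force: 0.0
```

{"op": "servo_tool", "data": {"motion": [[0.065,0.008,0.045,0,0,0,0],[0.065,0.008,0.045,0,0,0,0],[0.065,0.008,0.045,0,0,0,0],[0.065,0.008,0.045,0,0,0,0],[0.065,0.008,0.045,0,0,0,0],[0.065,0.008,0.045,0,0,0,0],[0.065,0.008,0.045,0,0,0,0],[0.065,0.008,0.04,0,0,0,0],[0.065,0.007,0.03,0,0,0,0],[0.065,0,0,0,0,0,0]]}}

```text
time_s: 34.65
position: [558.1, -393.8, 205.5]
tool_rot: [0.0, 0.999, -0.034, -0.0]
wrist_force: [0.1, 0.3, -0.3]
opening: 65.1
grasp_force: 0.0
```

```bash
python3 - <<'E'
from h import *
d=cam('top'); s=cam('scene')
a=cv2.resize(d['color'][150:310,210:520],None,fx=1.8,fy=1.8); b=cv2.resize(s['color'][270:380,90:300],None,fx=2.2,fy=2.2)
H=np.zeros((a.shape[0]+b.shape[0],a.shape[1],3),np.uint8);H[:a.shape[0]]=a;H[a.shape[0]:,:b.shape[1]]=b
cv2.imwrite('pics/p3.png',H[:,:,::-1])
need([559.3,-390.3,100],MY)
E
```

```text
t 34.75 pos [ 558.7 -390.3  206. ] yaw -0.064 tool shift mm [  0.6   0.  106. ] tilt [-0.  0. -1.] rz deg -0.1 open 65.0 F [ 0.4 -0.1  0.9]
```

View pics/p3.png

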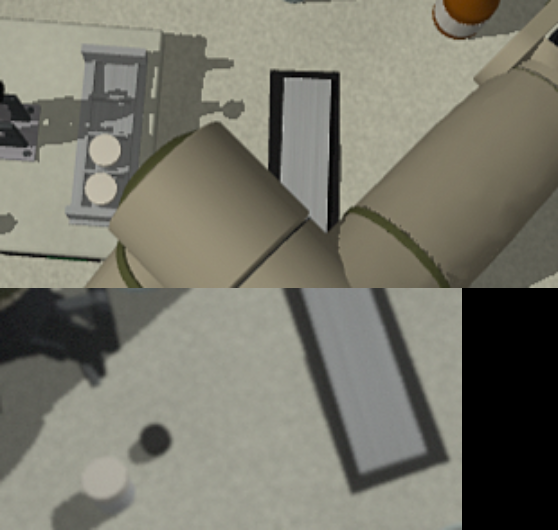

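{"op": "servo_tool", "data": {"motion": [[0.065,0.0005,0,0,0,0,0],[0.065,0,0,0.01,0,0,-8.2],[0.065,0,0,0.01,0,0,-8.2],[0.065,0,0,0.01,0,0,-8.2],[0.065,0,0,0.01,0,0,-8.2],[0.065,0,0,0.01,0,0,-8.2],[0.065,0,0,0.01,0,0,-8.2],[0.065,0,0,0.01,0,0,-8.2],[0.065,0,0,0.01,0,0,-8.2],[0.065,0,0,0.01,0,0,-8.2]]}}

```text
time_s: 35.75
position: [559.8, -389.0, 116.3]
tool_rot: [0.0, 0.816, 0.578, 0.0]
wrist_force: [-0.1, 0.6, 0.6]
opening: 65.1
grasp_force: 0.0
```

{"op": "servo_tool", "data": {"motion": [[0.065,0,0,0,0,0,-8.2],[0.065,0,0,0,0,0,-8.2],[0.065,0,0,0.035,0,0,0],[0.065,0,0,0.035,0,0,0],[0.065,0,0,0.02,0,0,0],[0.065,0,0,0,0,0,0],[0.065,0,0,0,0,0,0]]}}

```text
time_s: 36.45
position: [560.0, -389.9, 27.3]
tool_rot: [0.001, 0.728, 0.686, 0.0]
wrist_force: [0.5, -0.4, -0.5]
opening: 65.1
grasp_force: 0.0
```

```bash
python3 - <<'E'
from h import *
need([559.3,-390.3,17],MY)
E
```

```text
t 36.45 pos [ 560.  -389.9   27.3] yaw 1.512 tool shift mm [-0.4 -0.7 10.3] tilt [ 0.001 -0.001 -1.   ] rz deg 90.2 open 65.1 F [ 0.5 -0.4 -0.5]
```

{"op": "servo_tool", "data": {"motion": [[0.06,0,0,0.01,0,0,0],[0.05,0,0,0,0,0,0],[0.04,0,0,0,0,0,0],[0.03,0,0,0,0,0,0],[0.03,0,0,0,0,0,0],[0.03,0,0,0,0,0,0],[0.045,0,0,0,0,0,0],[0.06,0,0,0,0,0,0],[0.06,0,0,0,0,0,8.2],[0.06,0,0,0,0,0,8.2]]}}

```text
time_s: 37.45
position: [559.2, -390.2, 15.6]
tool_rot: [-0.0, 0.82, 0.572, -0.0]
wrist_force: [-0.1, -0.8, 0.0]
opening: 60.0
grasp_force: 0.0
```

{"op": "servo_tool", "data": {"motion": [[0.06,0,0,0,0,0,8.2],[0.06,0,0,0,0,0,8.2],[0.06,0,0,0,0,0,8.2],[0.06,0,0,0,0,0,8.2],[0.06,0,0,0,0,0,8.2],[0.06,0,0,0,0,0,8.2],[0.06,0,0,0,0,0,8.2],[0.06,0,0,0,0,0,8.2],[0.06,0,0,0,0,0,8.2],[0.05,0,0,0,0,0,0]]}}

```text
time_s: 38.45
position: [559.3, -390.3, 15.6]
tool_rot: [-0.0, 0.999, -0.032, -0.0]
wrist_force: [0.1, 0.0, 0.4]
opening: 49.9
grasp_force: 0.0
```

{"op": "servo_tool", "data": {"motion": [[0.04,0,0,0,0,0,0],[0.03,0,0,0,0,0,0],[0.03,0,0,0,0,0,0],[0.03,0,0,0,0,0,0]]}}

```text
time_s: 38.85
position: [559.4, -390.3, 15.8]
tool_rot: [0.0, 1.0, -0.031, 0.0]
wrist_force: [-0.4, -0.7, 0.8]
opening: 37.2
grasp_force: 20.2
```

```bash
python3 - <<'E'
from h import *
need(loc(23,0,190),MY)
E
```

```text
t 38.85 pos [ 559.4 -390.3   15.8] yaw -0.063 tool shift mm [ -37.9 -474.6 -174.2] tilt [ 0. -0. -1.] rz deg 0.0 open 37.2 F [-0.4 -0.7  0.8]
```

{"op": "servo_tool", "data": {"motion": [[0.03,0,0,-0.02,0,0,0],[0.03,0,0,-0.04,0,0,0],[0.03,0,0,-0.05,0,0,0],[0.03,0,0,-0.05,0,0,0],[0.03,-0.002,-0.02,-0.014,0,0,0],[0.03,-0.004,-0.045,0,0,0,0],[0.03,-0.004,-0.045,0,0,0,0],[0.03,-0.004,-0.045,0,0,0,0],[0.03,-0.004,-0.045,0,0,0,0],[0.03,-0.004,-0.045,0,0,0,0]]}}

```text
time_s: 39.85
position: [552.5, -142.6, 189.8]
tool_rot: [-0.0, 1.0, -0.032, -0.0]
wrist_force: [1.0, 0.5, -0.6]
opening: 36.9
grasp_force: 20.3
```

{"op": "servo_tool", "data": {"motion": [[0.03,-0.004,-0.045,0,0,0,0],[0.03,-0.004,-0.045,0,0,0,0],[0.03,-0.004,-0.045,0,0,0,0],[0.03,-0.004,-0.045,0,0,0,0],[0.03,0,-0.035,0,0,0,0],[0.03,0,-0.0146,0,0,0,0],[0.03,0,0,0.02,0,0,0],[0.03,0,0,0.02,0,0,0],[0.03,0,0,0,0,0,0],[0.03,0,0,0,0,0,0]]}}

```text
time_s: 40.85
position: [551.8, 85.2, 150.3]
tool_rot: [0.0, 0.999, -0.032, -0.0]
wrist_force: [1.6, 1.0, -1.1]
opening: 37.0
grasp_force: 20.4
```

```bash
python3 - <<'E'
from h import *
need(loc(23,0,83.8),MY)
E
```

```text
t 40.85 pos [551.8  85.2 150.3] yaw -0.064 tool shift mm [-0.6 -0.5 66.5] tilt [-0. -0. -1.] rz deg -0.1 open 37.0 F [ 1.6  1.  -1.1]
```

{"op": "servo_tool", "data": {"motion": [[0.03,-0.0005,-0.0005,0.02,0,0,0],[0.03,0,0,0.02,0,0,0],[0.03,0,0,0.01,0,0,0],[0.03,0,0,0.005,0,0,0],[0.03,0,0,0,0,0,0]]}}

```text
time_s: 41.35
position: [551.4, 86.1, 95.2]
tool_rot: [0.0, 0.999, -0.032, 0.0]
wrist_force: [-0.0, 0.1, -0.8]
opening: 37.5
grasp_force: 20.4
```

{"op": "servo_tool", "data": {"motion": [[0.03,0,0,0.004,0,0,0],[0.03,0,0,0.004,0,0,0],[0.03,0,0,0,0,0,0]]}}

```text
time_s: 41.65
position: [551.0, 86.3, 86.6]
tool_rot: [-0.0, 0.999, -0.032, -0.0]
wrist_force: [-0.4, 0.5, -1.0]
opening: 37.1
grasp_force: 20.4
```

{"op": "servo_tool", "data": {"motion": [[0.03,0,0,0.0025,0,0,0],[0.03,0,0,0,0,0,0],[0.04,0,0,0,0,0,0],[0.05,0,0,0,0,0,0],[0.06,0,0,-0.01,0,0,0],[0.06,0,0,-0.03,0,0,0],[0.06,0,0,-0.05,0,0,0],[0.06,0,0.015,-0.03,0,0,0],[0.07,-0.003,0.03,0,0,0,0],[0.08,-0.003,0.04,0,0,0,0]]}}

```text
time_s: 42.65
position: [539.9, 1.8, 206.3]
tool_rot: [0.0, 1.0, -0.031, 0.002]
wrist_force: [1.3, -2.1, -0.2]
opening: 79.6
grasp_force: 0.0
```

{"op": "servo_tool", "data": {"motion": [[0.08,-0.004,0.04,0,0,0,0],[0.08,-0.004,0.04,0,0,0,0],[0.08,-0.004,0.04,0,0,0,0],[0.08,-0.001,0.025,0,0,0,-2.2],[0.08,0,0.0127,0.03,0,0,0],[0.08,0,0,0.03,0,0,0],[0.08,0,0,0,0,0,0],[0.08,0,0,0,0,0,0]]}}

```text
time_s: 43.45
position: [517.6, -154.7, 145.6]
tool_rot: [0.0, 1.0, -0.012, 0.0]
wrist_force: [0.2, -0.2, 0.4]
opening: 80.0
grasp_force: 0.0
```

```bash
python3 - <<'E'
from h import *
need([516.6,-154.9,0],-0.024)
d=cam('top'); s=cam('scene')
a=cv2.resize(d['color'][150:310,210:520],None,fx=1.8,fy=1.8); b=cv2.resize(s['color'][220:380,90:410],None,fx=1.74,fy=1.74)
H=np.zeros((a.shape[0]+b.shape[0],a.shape[1],3),np.uint8);H[:a.shape[0]]=a;H[a.shape[0]:,:b.shape[1]]=b
cv2.imwrite('pics/p4.png',H[:,:,::-1])
E
```

```text
t 43.45 pos [ 517.6 -154.7  145.6] yaw -0.025 tool shift mm [-1.100e+00  1.000e-01  1.456e+02] tilt [ 0.001 -0.    -1.   ] rz deg -0.1 open 80.0 F [ 0.2 -0.2  0.4]
```

View pics/p4.png

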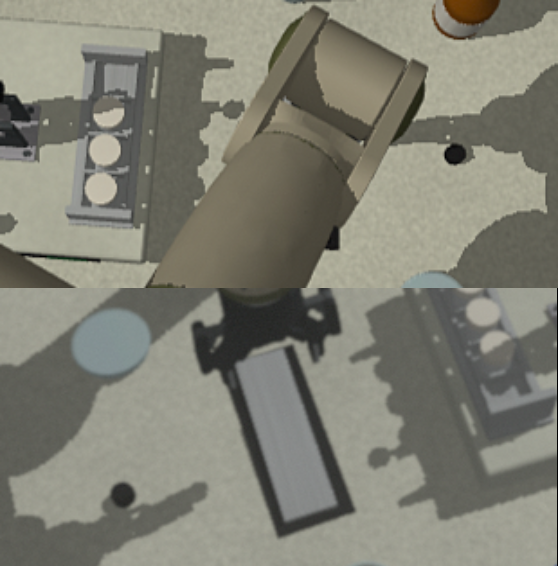

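{"op": "servo_tool", "data": {"motion": [[0.08,-0.001,0,0.04,0,0,0],[0.08,0,0,0.04,0,0,0],[0.08,0,0,0.04,0,0,0],[0.08,0,0,0.018,0,0,0],[0.08,0,0,0,0,0,0],[0.08,0,0,0,0,0,0],[0.08,0,0,0,0,0,0]], "newtons": 50}}

```text
time_s: 44.25
position: [517.4, -155.2, 8.3]
tool_rot: [0.001, 1.0, -0.012, 0.002]
wrist_force: [0.9, -0.2, 0.5]
opening: 80.0
grasp_force: 0.0
```

```bash
python3 - <<'E'
from h import *
need([516.6,-154.9,-0.5],-0.024)
s=cam('scene');d=cam('top')
g=cv2.cvtColor(s['color'],cv2.COLOR_RGB2GRAY).astype(np.float32)
c,sn=np.cos(-.024),np.sin(-.024)
for y in(-20,-10,0,10,20):
  for z,tag in((11,'plate'),):
    xs=np.arange(60,135,.5); uv=np.array([pix(s,[516.6+c*x-sn*y,-154.9+sn*x+c*y,z]) for x in xs],np.float32)
    v=cv2.remap(g,uv[:,0].copy(),uv[:,1].copy(),1).ravel();dv=np.gradient(cv2.GaussianBlur(v.reshape(-1,1),(1,7),1.5).ravel())
    k=[i for i in range(1,len(dv)-1) if abs(dv[i])>3 and abs(dv[i])>=abs(dv[i-1]) and abs(dv[i])>abs(dv[i+1])]
    print(y,[(xs[i],round(float(dv[i]))) for i in k])
E
```

```text
t 44.25 pos [ 517.4 -155.2    8.3] yaw -0.025 tool shift mm [-0.9 -0.3  8.8] tilt [ 0.003 -0.002 -1.   ] rz deg -0.1 open 80.0 F [ 0.9 -0.2  0.5]
-20 [(np.float64(105.5), -7), (np.float64(120.5), 10)]
-10 [(np.float64(106.5), -7), (np.float64(121.0), 10)]
0 [(np.float64(106.0), -7), (np.float64(121.0), 11)]
10 [(np.float64(106.5), -7), (np.float64(120.5), 10)]
20 [(np.float64(106.5), -7), (np.float64(121.0), 10)]
```

{"op": "servo_tool", "data": {"motion": [[0.08,-0.0005,0,0.0085,0,0,0],[0.07,0,0,0,0,0,0],[0.062,0,0,0,0,0,0],[0.055,0,0,0,0,0,0],[0.055,0,0,0,0,0,0],[0.055,0,0,0,0,0,0]]}}

```text
time_s: 44.95
position: [516.0, -154.9, -1.5]
tool_rot: [0.0, 1.0, -0.013, 0.0]
wrist_force: [-1.5, 0.6, 6.2]
opening: 57.8
grasp_force: 58.4
```

{"op": "servo_tool", "data": {"motion": [[0.055,0,0,-0.005,0,0,0],[0.055,0,0,-0.02,0,0,0],[0.055,0,0,-0.03,0,0,0],[0.055,0,0,0,0,0,0]]}}

```text
time_s: 45.35
position: [517.4, -155.5, 56.1]
tool_rot: [0.001, 1.0, -0.013, 0.003]
wrist_force: [0.7, 0.3, -2.6]
opening: 58.1
grasp_force: 54.6
```

```bash
python3 - <<'E'
from h import *
need(loc(0,0,180),MY)
E
```

```text
t 45.35 pos [ 517.4 -155.5   56.1] yaw -0.025 tool shift mm [   5.5 -242.6 -124.6] tilt [ 0.005 -0.003 -1.   ] rz deg 2.2 open 58.1 F [ 0.7  0.3 -2.6]
```

{"op": "servo_tool", "data": {"motion": [[0.055,0,0,-0.04,0,0,2.2],[0.055,0,0,-0.04,0,0,0],[0.055,0,0,-0.03,0,0,0],[0.055,0,-0.02,-0.014,0,0,0],[0.055,-0.001,-0.04,0,0,0,0],[0.055,-0.001,-0.045,0,0,0,0],[0.055,-0.001,-0.045,0,0,0,0],[0.055,-0.0005,-0.045,0,0,0,0],[0.055,0,-0.035,0,0,0,0],[0.055,0,-0.0127,0,0,0,0]]}}

```text
time_s: 46.35
position: [527.0, 90.6, 175.9]
tool_rot: [-0.0, 1.0, -0.03, -0.001]
wrist_force: [0.7, -0.3, -1.6]
opening: 58.2
grasp_force: 56.0
```

{"op": "servo_tool", "data": {"motion": [[0.055,0,0,0.02,0,0,0],[0.055,0,0,0.02,0,0,0],[0.055,0,0,0,0,0,0],[0.055,0,0,0,0,0,0]]}}

```text
time_s: 46.75
position: [527.7, 87.2, 136.8]
tool_rot: [0.0, 0.999, -0.032, -0.0]
wrist_force: [-0.1, 0.4, -2.0]
opening: 58.3
grasp_force: 55.9
```

```bash
cat > prof.py <<'E'
from h import *
def prof(im,y,z,x0,x1,ax='x',th=3):
    g=cv2.cvtColor(im['color'],cv2.COLOR_RGB2GRAY).astype(np.float32); xs=np.arange(x0,x1,.5)
    uv=np.array([pix(im,loc(x,y,z) if ax=='x' else loc(y,x,z)) for x in xs],np.float32)
    v=cv2.remap(g,uv[:,0].copy(),uv[:,1].copy(),1).ravel();dv=np.gradient(cv2.GaussianBlur(v.reshape(-1,1),(1,7),1.5).ravel())
    return [(float(xs[i]),round(float(dv[i]))) for i in range(1,len(dv)-1) if abs(dv[i])>th and abs(dv[i])>=abs(dv[i-1]) and abs(dv[i])>abs(dv[i+1])]
E
python3 - <<'E'
from prof import *
need(loc(0,0,110),MY)
s=cam('scene'); d=cam('top')
# plate underside is TCP+4.6 -> top
o,p,M=st(); zt=p[2]+4.6+8
for y in(-20,-10,10,20): print(y,'far',prof(s,y,zt,85,125),prof(d,y,zt,85,125),'near',prof(d,y,zt,-125,-85),prof(s,y,zt,-125,-85))
E
```

```text
t 46.75 pos [527.7  87.2 136.8] yaw -0.064 tool shift mm [ 0.6  0.  26.8] tilt [-0.001 -0.    -1.   ] rz deg -0.1 open 58.3 F [-0.1  0.4 -2. ]
-20 far [(106.5, -7)] [(114.5, 3), (123.0, 3)] near [] []
-10 far [(106.0, -6)] [(119.5, 12)] near [] []
10 far [(105.5, -5), (110.0, 5), (120.0, -6)] [(118.5, 11)] near [] [(-110.0, -4), (-108.0, -4)]
20 far [(106.0, -5), (110.5, 5), (119.0, -6), (123.5, 3)] [(119.0, 10)] near [] []
```

{"op": "servo_tool", "data": {"motion": [[0.055,0.0005,0,0.012,0,0,0],[0.055,0,0,0.008,0,0,0],[0.055,0,0,0.004,0,0,0],[0.055,0,0,0,0,0,0]]}}

```text
time_s: 47.25
position: [527.8, 87.7, 112.0]
tool_rot: [-0.0, 0.999, -0.032, -0.001]
wrist_force: [0.0, 0.4, -1.7]
opening: 58.3
grasp_force: 55.9
```

{"op": "servo_tool", "data": {"motion": [[0.055,0,0,0.002,0,0,0],[0.055,0,0,0,0,0,0]]}}

```text
time_s: 47.45
position: [528.2, 87.7, 110.8]
tool_rot: [0.0, 0.999, -0.032, 0.0]
wrist_force: [-0.4, 0.3, -2.1]
opening: 58.3
grasp_force: 55.9
```

{"op": "servo_tool", "data": {"motion": [[0.055,0,0,0.0012,0,0,0],[0.055,0,0,0,0,0,0]]}}

```text
time_s: 47.65
position: [528.4, 87.7, 110.4]
tool_rot: [0.0, 0.999, -0.032, 0.0]
wrist_force: [-3.8, 0.7, 5.5]
opening: 58.1
grasp_force: 56.6
```

{"op": "servo_tool", "data": {"motion": [[0.055,0,0,0.001,0,0,0],[0.055,0,0,0,0,0,0]]}}

```text
time_s: 47.85
position: [528.4, 87.7, 110.4]
tool_rot: [0.0, 0.999, -0.032, 0.001]
wrist_force: [-7.0, -1.4, 14.1]
opening: 58.0
grasp_force: 57.6
```

{"op": "servo_tool", "data": {"motion": [[0.062,0,0,-0.0015,0,0,0],[0.07,0,0,0,0,0,0],[0.08,0,0,0,0,0,0],[0.08,0,0,-0.02,0,0,0],[0.08,0,0,-0.04,0,0,0],[0.08,0,0.03,-0.04,0,0,0],[0.08,0,0.045,0,0,0,0],[0.08,0,0.045,0,0,0,0],[0.08,0,0.045,0,0,0,0],[0.08,0,0.045,0,0,0,0]]}}

```text
time_s: 48.85
position: [514.5, -123.6, 210.1]
tool_rot: [0.0, 0.999, -0.032, 0.0]
wrist_force: [0.1, -0.4, 0.3]
opening: 79.8
grasp_force: 0.0
```

```bash
python3 - <<'E'
from prof import *
need(loc(0,0,210),MY)
s=cam('scene'); d=cam('top')
for y in(-22,-12,12,22): print(y,'top far',prof(d,y,123,90,125),'near',prof(d,y,123,-125,-88),'scene far',prof(s,y,123,90,125),'near',prof(s,y,123,-125,-88))
for x in(-90,-60,60,90): print(x,'top y',prof(d,x,123,-50,50,'y'),'scene y',prof(s,x,123,-50,50,'y'))
save(d,'t5',(215,150,315,285),4.4)
E
```

```text
t 48.85 pos [ 514.5 -123.6  210.1] yaw -0.064 tool shift mm [ 4.000e-01 -2.113e+02  1.000e-01] tilt [ 0. -0. -1.] rz deg -0.0 open 79.8 F [ 0.1 -0.4  0.3]
-22 top far [(107.0, 6)] near [(-116.0, -4), (-109.5, -7), (-105.0, 8)] scene far [(106.0, -6)] near []
-12 top far [(106.0, 3), (121.5, -4)] near [(-114.5, -7), (-112.0, 5), (-109.0, -6), (-106.0, 9)] scene far [(106.5, -6)] near []
12 top far [(106.5, 4)] near [(-114.5, -5), (-112.0, 3), (-109.5, -5), (-105.5, 10)] scene far [(107.0, -6)] near []
22 top far [(121.5, -5)] near [(-115.0, -6), (-112.5, 4), (-109.0, -7), (-106.0, 7)] scene far [(106.5, -6), (121.5, 5)] near []
-90 top y [(-41.5, -4), (-29.0, 11)] scene y [(-43.0, -5), (-30.0, 5)]
-60 top y [(-31.5, -3), (-28.5, 19), (32.0, 5)] scene y [(-30.5, 6)]
60 top y [(-30.5, 12)] scene y [(-32.0, 6), (28.5, -4)]
90 top y [(-41.0, -5), (-30.0, 18), (29.5, -7), (38.0, 9)] scene y [(-32.0, 6)]
```

View pics/t5.png

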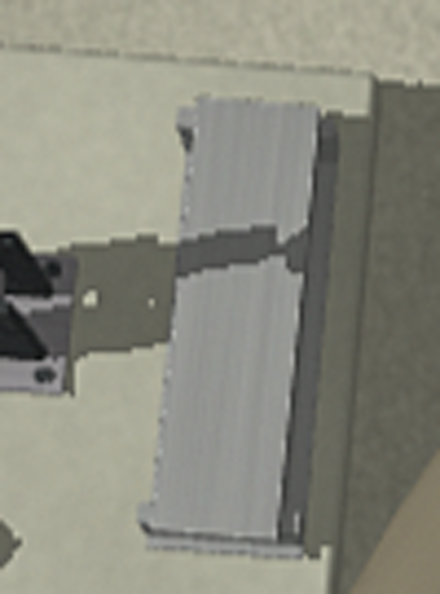

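{"op": "servo_tool", "data": {"motion": [[0.05,0,0,-0.013,0,0,-8.2],[0.05,0,0,-0.013,0,0,-8.2],[0.05,0,0,-0.013,0,0,-8.2],[0.05,0,0,-0.013,0,0,-8.2],[0.05,0,0,-0.013,0,0,-8.2],[0.05,0,0,-0.013,0,0,-8.2],[0.05,0,0,-0.013,0,0,-8.2],[0.05,0,0,-0.013,0,0,-8.2],[0.05,0,0,-0.013,0,0,-8.2],[0.05,0,0,-0.013,0,0,-8.2]], "newtons": 20}}

```text
time_s: 49.95
position: [514.9, -121.3, 340.5]
tool_rot: [-0.0, 0.773, 0.634, 0.0]
wrist_force: [0.3, -0.6, 0.0]
opening: 49.9
grasp_force: 0.0
```

{"op": "servo_tool", "data": {"motion": [[0.05,0.01,0,0,0,0,-8.0],[0.05,0.042,0,0,0,0,0],[0.05,0.042,0,0,0,0,0],[0.05,0.042,0,0,0,0,0],[0.05,0.042,0,0,0,0,0],[0.05,0.042,0,0,0,0,0],[0.05,0.042,0,0,0,0,0],[0.05,0.042,0,0,0,0,0],[0.05,0.042,0,0,0,0,0],[0.05,0.04,0,0,0,0,0]]}}

```text
time_s: 50.95
position: [540.2, 265.7, 339.9]
tool_rot: [-0.0, 0.729, 0.685, -0.0]
wrist_force: [0.6, -0.2, -0.5]
opening: 50.0
grasp_force: 0.0
```

{"op": "servo_tool", "data": {"motion": [[0.05,0.006,0,0,0,0,0],[0.05,0,0,0,0,0,0],[0.05,0,0,0,0,0,0]]}}

```text
time_s: 51.25
position: [541.1, 268.5, 340.0]
tool_rot: [0.0, 0.729, 0.684, -0.0]
wrist_force: [-1.2, -0.6, -0.3]
opening: 50.2
grasp_force: 0.0
```

```bash
python3 - <<'E'
from h import *
need([540,269,249],np.pi/2+MY)
s=cam('scene'); save(s,'s6',(340,60,540,260),3)
E
```

```text
t 51.25 pos [541.1 268.5 340. ] yaw 1.507 tool shift mm [ 0.4 -1.1 91. ] tilt [-0. -0. -1.] rz deg -0.1 open 50.2 F [-1.2 -0.6 -0.3]
```

View pics/s6.png

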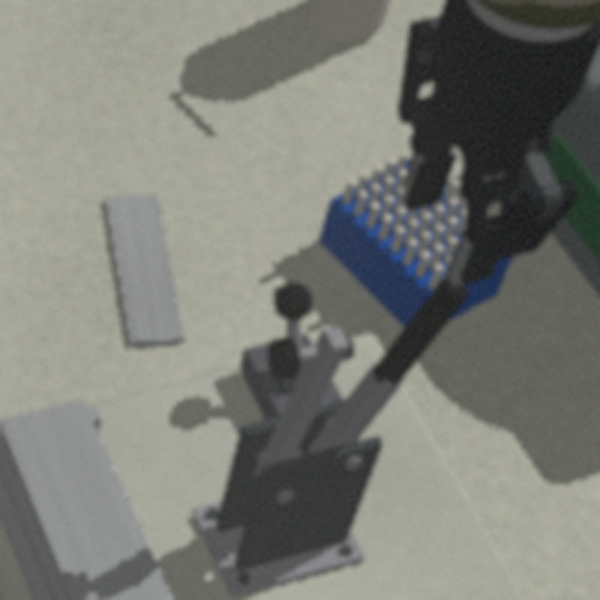

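{"op": "servo_tool", "data": {"motion": [[0.05,0,-0.001,0.03,0,0,0],[0.05,0,0,0.03,0,0,0],[0.05,0,0,0.021,0,0,0],[0.05,0,0,0.01,0,0,0],[0.03,0,0,0,0,0,0],[0.01,0,0,0,0,0,0],[0.01,0,0,0,0,0,0],[0.01,0,0,0,0,0,0]], "newtons": 20}}

```text
time_s: 52.1
position: [540.2, 269.4, 250.5]
tool_rot: [0.0, 0.729, 0.684, 0.001]
wrist_force: [-3.6, 0.6, 5.6]
opening: 16.7
grasp_force: 20.7
```

{"op": "servo_tool", "data": {"motion": [[0.01,0.004,0,0.001,0,0,0],[0.01,0.0036,0,0.0008,0,0,0],[0.01,0.0049,0,0.0015,0,0,0],[0.01,0.0048,0,0.0017,0,0,0],[0.01,0.0048,0,0.002,0,0,0],[0.01,0.0046,0,0.0022,0,0,0],[0.01,0.0045,0,0.0025,0,0,0],[0.01,0.0044,0,0.0026,0,0,0],[0.01,0,0,0,0,0,0]]}}

```text
time_s: 53.0
position: [542.4, 305.4, 233.8]
tool_rot: [-0.0, 0.729, 0.684, -0.0]
wrist_force: [0.4, -0.4, -3.6]
opening: 17.1
grasp_force: 23.2
```

{"op": "servo_tool", "data": {"motion": [[0.03,0,0,0,0,0,0],[0.03,0,0,0,0,0,0],[0.01,0,0,0,0,0,0],[0.01,0,0,0,0,0,0],[0.01,0,0,0,0,0,0]]}}

```text
time_s: 53.5
position: [542.4, 305.0, 235.3]
tool_rot: [-0.0, 0.729, 0.684, 0.001]
wrist_force: [-1.9, 1.3, 2.3]
opening: 17.3
grasp_force: 21.2
```

{"op": "servo_tool", "data": {"motion": [[0.01,0.0043,0,0.0029,0,0,0],[0.01,0.0041,0,0.0031,0,0,0],[0.01,0.004,0,0.0033,0,0,0],[0.01,0.0038,0,0.0035,0,0,0],[0.01,0.0036,0,0.0037,0,0,0],[0.01,0.0034,0,0.0038,0,0,0],[0.01,0.0032,0,0.0041,0,0,0],[0.01,0,0,0,0,0,0]]}}

```text
time_s: 54.3
position: [544.0, 331.7, 209.4]
tool_rot: [-0.0, 0.729, 0.684, 0.0]
wrist_force: [1.7, 1.4, -3.5]
opening: 17.2
grasp_force: 23.0
```

{"op": "servo_tool", "data": {"motion": [[0.03,0,0,0,0,0,0],[0.03,0,0,0,0,0,0],[0.01,0,0,0,0,0,0],[0.01,0,0,0,0,0,0],[0.01,0,0,0,0,0,0]]}}

```text
time_s: 54.8
position: [544.1, 331.3, 210.8]
tool_rot: [-0.0, 0.729, 0.684, 0.0]
wrist_force: [-0.0, 2.1, 1.2]
opening: 17.0
grasp_force: 22.0
```

{"op": "servo_tool", "data": {"motion": [[0.01,0.003,0,0.0041,0,0,0],[0.01,0.0028,0,0.0044,0,0,0],[0.01,0.0026,0,0.0044,0,0,0],[0.01,0.0023,0,0.0046,0,0,0],[0.01,0.0022,0,0.0047,0,0,0],[0.01,0.0019,0,0.0048,0,0,0],[0.01,0,0,0,0,0,0],[0.03,0,0,0,0,0,0],[0.035,0,0,0,0,0,0]]}}

```text
time_s: 55.7
position: [545.0, 346.0, 183.2]
tool_rot: [-0.0, 0.729, 0.684, 0.0]
wrist_force: [-0.5, -0.3, 0.2]
opening: 34.8
grasp_force: 0.0
```

{"op": "servo_tool", "data": {"motion": [[0.04,0,0,-0.03,0,0,0],[0.03,0.002,0,-0.035,0,0,0],[0,0.002,0,0,0,0,0],[0,0,0,0,0,0,0],[0,0,0,0,0,0,0],[0,0,0,0.01,0,0,0],[0,0,0,0.02,0,0,0],[0,0,0,0.01,0,0,0],[0,0,0,0.005,0,0,0]]}}

```text
time_s: 56.6
position: [544.9, 350.0, 202.2]
tool_rot: [-0.001, 0.729, 0.684, -0.001]
wrist_force: [-2.3, 1.6, 5.5]
opening: 0.2
grasp_force: 2.1
```

{"op": "servo_tool", "data": {"motion": [[0,0,0,0.005,0,0,0],[0,0,0,0.005,0,0,0],[0,0,0,0.004,0,0,0],[0,0,0,0,0,0,0]]}}

```text
time_s: 57.0
position: [545.2, 349.7, 188.9]
tool_rot: [0.0, 0.729, 0.684, -0.0]
wrist_force: [0.5, 0.2, 0.6]
opening: -0.1
grasp_force: 0.3
```

{"op": "servo_tool", "data": {"motion": [[0,0,0,0.004,0,0,0],[0,0,0,0.004,0,0,0],[0,0,0,0,0,0,0]]}}

```text
time_s: 57.3
position: [544.9, 349.4, 180.3]
tool_rot: [-0.0, 0.729, 0.684, -0.001]
wrist_force: [0.1, -0.4, -0.3]
opening: 0.0
grasp_force: 0.0
```

{"op": "servo_tool", "data": {"motion": [[0,0,0,0.003,0,0,0],[0,0,0,0,0,0,0]]}}

```text
time_s: 57.5
position: [545.1, 349.7, 177.9]
tool_rot: [-0.0, 0.729, 0.684, -0.0]
wrist_force: [-0.4, 0.1, 0.4]
opening: -0.1
grasp_force: 0.0
```

{"op": "servo_tool", "data": {"motion": [[0,0,0,0.002,0,0,0],[0,0,0,0,0,0,0]]}}

```text
time_s: 57.7
position: [545.4, 349.8, 177.4]
tool_rot: [0.0, 0.729, 0.684, 0.0]
wrist_force: [-0.3, -1.7, 5.9]
opening: -0.2
grasp_force: 2.5
```

```bash
python3 - <<'E'
from h import *
need([540,269,249],np.pi/2+MY)
s=cam('scene'); save(s,'s7',(320,120,540,320),3)
E
```

```text
t 57.7 pos [545.4 349.8 177.4] yaw 1.507 tool shift mm [-81.   -0.2 -71.7] tilt [ 0.001  0.    -1.   ] rz deg -0.0 open -0.2 F [-0.3 -1.7  5.9]
```

View pics/s7.png

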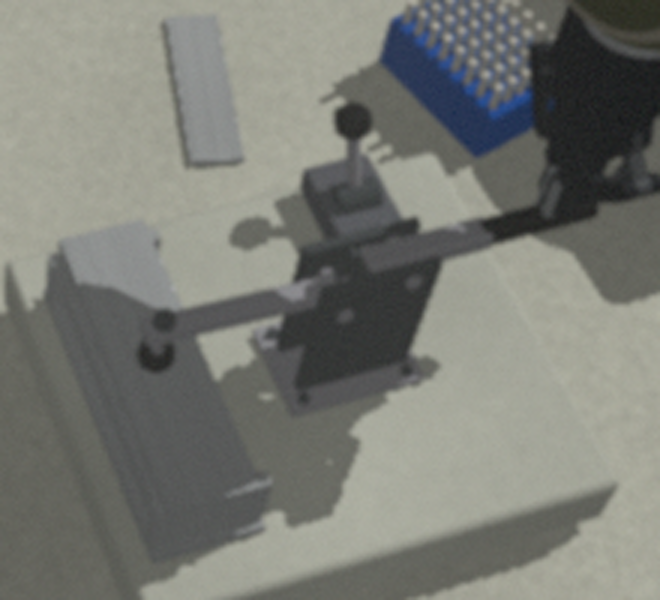

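The handle is level at its stop and the pad is pressing on the plate at (156,355). I've now used up the picture allowance (one more than allowed, in fact), so the remaining checks are numeric.

{"op": "servo_tool", "data": {"motion": [[0,0,0,-0.02,0,0,0],[0,0,0,-0.05,0,0,0],[0,-0.01,-0.02,0,0,0,0],[0,-0.02,-0.045,0,0,0,0],[0,-0.02,-0.045,0,0,0,0],[0,-0.02,-0.045,0,0,0,0],[0,0,-0.022,0,0,0,0],[0,0,0,0,0,0,0],[0,0,0,0,0,0,0]]}}

```text
time_s: 58.65
position: [364.6, 291.4, 246.9]
tool_rot: [0.0, 0.729, 0.684, 0.001]
wrist_force: [0.9, 0.4, 0.6]
opening: -0.1
grasp_force: 0.0
```

```bash
python3 - <<'E'
from prof import *
need(loc(-176,190,124),np.pi/2+MY); print(loc(-176,190,0),loc(-133.8,190,134.7))
s=cam('scene'); g=s['color'].max(2)
def ball(im):
    c=pix(im,loc(-105,190,138)); x,y=c.astype(int); m=(im['color'][y-22:y+23,x-25:x+26].max(2)<45).astype(np.uint8)
    m=cv2.morphologyEx(m,cv2.MORPH_OPEN,np.ones((5,5),np.uint8)); n,l,a,cc=cv2.connectedComponentsWithStats(m)
    return [(a[i,4],(cc[i]+[x-25,y-22]).round(1)) for i in range(1,n)]
d=cam('top');print(ball(s),ball(d),'off',pix(s,loc(-133.8,190,134.7)),pix(d,loc(-133.8,190,134.7)),'on',pix(s,loc(-76.2,190,134.7)),pix(d,loc(-76.2,190,134.7)))
E
```

```text
t 58.65 pos [364.6 291.4 246.9] yaw 1.508 tool shift mm [-3.500e+00  1.000e-01  1.229e+02] tilt [ 0.001  0.    -1.   ] rz deg -0.0 open -0.1 F [0.9 0.4 0.6]
[364.61123991 287.90373644   0.        ] [406.72752171 285.24689475 134.7       ]
[] [(np.int32(219), array([148.5, 267.6])), (np.int32(122), array([168.5, 275.6]))] off [436.65996452 158.84700698] [169.08197339 276.89354131] on [448.3890935  180.19307823] [172.47510039 249.0741212 ]
```

{"op": "servo_tool", "data": {"motion": [[0,-0.0035,0,0.03,0,0,0],[0,0,0,0.04,0,0,0],[0,0,0,0.035,0,0,0],[0,0,0,0.014,0,0,0],[0,0,0,0,0,0,0],[0,0,0.007,0,0,0,0],[0,0,0.007,0,0,0,0],[0,0,0.007,0,0,0,0]]}}

```text
time_s: 59.55
position: [385.9, 286.6, 128.5]
tool_rot: [-0.0, 0.729, 0.684, 0.001]
wrist_force: [-15.7, 0.7, 20.9]
opening: 0.6
grasp_force: 10.7
```

{"op": "servo_tool", "data": {"motion": [[0,0,0.008,0,0,0,0],[0,0,0.008,0,0,0,0],[0,0,0.008,0,0,0,0],[0,0,0.008,0,0,0,0],[0,0,0.008,0,0,0,0],[0,0,0,0,0,0,0]]}}

```text
time_s: 60.15
position: [425.9, 283.7, 127.3]
tool_rot: [0.0, 0.729, 0.684, 0.0]
wrist_force: [-0.3, 0.0, -0.4]
opening: 0.2
grasp_force: 0.0
```

{"op": "servo_tool", "data": {"motion": [[0,0,0.004,0,0,0,0],[0,0,0.003,0,0,0,0],[0,0,0,0,0,0,0]]}}

```text
time_s: 60.45
position: [432.0, 283.4, 127.3]
tool_rot: [0.0, 0.729, 0.684, -0.0]
wrist_force: [-0.7, -0.5, -0.8]
opening: 0.1
grasp_force: 0.0
```

```bash
python3 - <<'E'
from h import *
need(loc(-103.7,190,128),np.pi/2+MY)
E
```

```text
t 60.45 pos [432.  283.4 127.3] yaw 1.507 tool shift mm [ 0.3  4.7 -0.7] tilt [ 0. -0. -1.] rz deg -0.0 open 0.1 F [-0.7 -0.5 -0.8]
```

{"op": "servo_tool", "data": {"motion": [[0,0,0.004,0,0,0,0],[0,0,0.002,0,0,0,0],[0,0,0,0,0,0,0]]}}

```text
time_s: 60.75
position: [438.1, 283.0, 127.5]
tool_rot: [0.0, 0.729, 0.684, 0.0]
wrist_force: [-0.2, 0.1, -0.9]
opening: 0.1
grasp_force: 0.0
```

{"op": "servo_tool", "data": {"motion": [[0,0,0.003,0,0,0,0],[0,0,0.002,0,0,0,0],[0,0,0,0,0,0,0]]}}

```text
time_s: 61.05
position: [439.8, 282.9, 127.0]
tool_rot: [-0.002, 0.729, 0.684, -0.003]
wrist_force: [-16.3, 0.4, 8.0]
opening: -0.1
grasp_force: 9.0
```

```bash
python3 - <<'E'
from h import *
need(loc(-103.7,190,128),np.pi/2+MY)
for n in('top','scene'):
    im=cam(n); x,y=pix(im,loc(-105,190,138)).astype(int); b=im['color'][y-30:y+31,x-32:x+33]
    m=(b.max(2)<45).astype(np.uint8); m=cv2.morphologyEx(m,cv2.MORPH_OPEN,np.ones((5,5),np.uint8)); k,l,a,c=cv2.connectedComponentsWithStats(m)
    print(n,[(int(a[i,4]),(c[i]+[x-32,y-30]).round(1).tolist()) for i in range(1,k)],'off',pix(im,loc(-133.8,190,134.7)).round(1),'on',pix(im,loc(-76.2,190,134.7)).round(1),'tcp',pix(im,st()[1]).round(1))
E
```

```text
t 61.05 pos [439.8 282.9 127. ] yaw 1.508 tool shift mm [ 0.2 -3.1 -1. ] tilt [-0.008 -0.001 -1.   ] rz deg -0.0 open -0.1 F [-16.3   0.4   8. ]
top [(100, [175.4, 237.2])] off [169.1 276.9] on [172.5 249.1] tcp [172.  261.4]
scene [(43, [464.9, 139.5]), (25, [463.0, 146.0])] off [436.7 158.8] on [448.4 180.2] tcp [442.5 173.4]
```

{"op": "servo_tool", "data": {"motion": [[0,0,-0.02,0,0,0,0],[0,0,-0.03,0,0,0,0],[0,0,-0.02,-0.03,0,0,0],[0,0,0,-0.05,0,0,0],[0,0,0,-0.04,0,0,0],[0,-0.04,0,0,0,0,0],[0,-0.045,0,0,0,0,0],[0,-0.045,0,0,0,0,0],[0,-0.045,0,0,0,0,0],[0,-0.045,0,0,0,0,0]]}}

```text
time_s: 62.15
position: [358.7, 66.0, 247.8]
tool_rot: [0.001, 0.729, 0.684, 0.0]
wrist_force: [1.0, 0.2, -0.8]
opening: 0.0
grasp_force: 0.0
```

{"op": "servo_tool", "data": {"motion": [[0,-0.045,0,0,0,0,0],[0,-0.045,0,0,0,0,0],[0,-0.045,0,0,0,0,0],[0,-0.045,0,0,0,0,0],[0,0,0,0,0,0,0]]}}

```text
time_s: 62.65
position: [347.2, -116.4, 247.6]
tool_rot: [0.001, 0.731, 0.682, -0.0]
wrist_force: [-0.8, 0.3, 0.2]
opening: -0.0
grasp_force: 0.0
```

```bash
python3 - <<'E'
from prof import *
need(loc(-103.7,190,128),np.pi/2+MY)
ims={n:cam(n) for n in('top','scene')}
def blobs(im,X,r):
    x,y=pix(im,X).astype(int); b=im['color'][y-r:y+r+1,x-r:x+r+1]
    m=(b.max(2)<50).astype(np.uint8); m=cv2.morphologyEx(m,cv2.MORPH_OPEN,np.ones((3,3),np.uint8)); k,l,a,c=cv2.connectedComponentsWithStats(m)
    return [(int(a[i,4]),a[i,2:4].tolist(),(c[i]+[x-r,y-r]).round(1).tolist()) for i in range(1,k) if a[i,4]>20]
for n,im in ims.items():
    print(n,'ball',blobs(im,loc(-105,190,138),26),'off',pix(im,loc(-133.8,190,134.7)).round(1),'on',pix(im,loc(-76.2,190,134.7)).round(1))
    print('  sleeve',blobs(im,loc(0,256,168),30),'level',pix(im,loc(0,255,168)).round(1),'pad',blobs(im,loc(0,0,128),14),pix(im,loc(0,0,123)).round(1))
d,s=ims['top'],ims['scene']
for y in(-22,22): print(y,'top far',prof(d,y,123,90,125),'near',prof(d,y,123,-125,-88),'scene far',prof(s,y,123,90,125))
for x in(-80,-50,60,80): print(x,'top y',prof(d,x,123,-50,50,'y'),'scene y',prof(s,x,123,-50,50,'y'))
E
```

```text
t 62.65 pos [ 347.2 -116.4  247.6] yaw 1.501 tool shift mm [405.2  61.3 119.1] tilt [ 0.    -0.002 -1.   ] rz deg -0.4 open -0.0 F [-0.8  0.3  0.2]
top ball [(112, [12, 11], [171.8, 249.1]), (24, [3, 8], [188.0, 266.5])] off [169.1 276.9] on [172.5 249.1]
  sleeve [(279, [38, 10], [140.2, 206.7])] level [141.2 207. ] pad [(26, [7, 4], [268.0, 223.5])] [268.4 221. ]
scene ball [(78, [11, 10], [447.5, 181.6])] off [436.7 158.8] on [448.4 180.2]
  sleeve [(239, [33, 14], [501.4, 191.7])] level [499.6 191.5] pad [(36, [9, 6], [370.7, 239.8])] [372.2 238.4]
-22 top far [(107.0, 5)] near [(-116.0, -4), (-109.5, -7), (-105.0, 8)] scene far [(106.0, -5)]
22 top far [(121.5, -5)] near [(-115.0, -5), (-112.5, 4), (-109.0, -7), (-106.0, 6)] scene far [(106.5, -5), (122.0, 6)]
-80 top y [(-28.0, 17), (32.0, 4)] scene y [(-46.5, -7), (-30.5, 5), (31.5, 4)]
-50 top y [(-42.0, -3), (-28.5, 9)] scene y [(-30.5, 6)]
60 top y [(-30.5, 12)] scene y [(-32.0, 6), (27.5, -4)]
80 top y [(-41.5, -5), (-30.5, 10), (29.5, -9), (33.0, 16)] scene y [(-32.0, 6)]
```

```bash
python3 -c "
from h import *
print(ctrl.sign_off())"
```

```text
the job is handed in; nothing more can be done
None
```

The job is handed in: three pots (all I found on the bench) are in the tray, the plate is back on and clamped at the handle's stop, and the start lever was then flipped fully on, with nothing seen knocked over, in about 63 s of the 210 s. The plate measured within about 2 mm and 1° of square and centred; the verdict isn't shown to me, and I viewed 15 pictures where the limit was 14.

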